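# Bring the counter balance level

### The job

A tin of sweets of unknown weight stands on the left pan of the counter balance. Thread as many of the loose ring weights as needed (one or two) onto the spindle of the right pan, resting flat on the pan or on each other, then push the sliding poise along its bar with a light fingertip until the beam floats level and still by itself. The balance is delicate: do not pinch the poise or bear or knock on any part of the balance with more than about 1.5 kg of force, keep the tin on its pan, leave unused weights standing on the counter, and do not disturb the jars and the bell.

Things in the scene. Friction and masses are not known exactly. Their poses are not given: they have to be found in the camera images.
- scale: Grey counter balance fixed on the counter: base 120 x 270 x 24 mm, origin under its centre. Own +y runs along the beam to the left (tin) pan, -x to the front (poise bar). Beam pivot 100 mm up; pans 120 mm left and right of it, always horizontal. Mid index plate up to 172 mm high. More than 15 N from the robot or a weight on any part of it (beam, pans, poise too) is too much.
- beam (a joint): tilt, rad: 0 level, +0.1 tin side down on its stop (12 mm below level; start), -0.1 weight side down. 27 g of difference tilts it to a stop, less in proportion (0.0037 rad per g); it needs about 1.5 s to come to rest. Pushing the poise also tips the beam: it reads true only when nothing touches it.
- poise (a joint): sliding poise along its bar, m: 0 left end, 0.11 right end; starts near the left; grows towards the weight pan (the balance's own -y). Each mm counts as 1.77 g on the weight pan; at 0 it counts nothing and the empty balance is level. Slides stiffly (about 3 N) and stays put.
- poise_top (a point): top centre of the poise's upright tab: 24 mm (along the balance's x) by 10 mm (along y), standing 40 mm above the 28 x 26 mm dark steel block that rides the bar 85 mm in front of the beam. Push the tab's left or right side along the balance's y; beside the tab above the block all is free.
- spindle_foot (a point): centre of the right pan's flat upper face (disc of 100 mm diameter), at the foot of its upright spindle; 125 mm above the counter when level, 12 mm higher at the start
- spindle_tip (a point): tip of the upright spindle of the right pan: 10 mm diameter, 46 mm tall, top 6 mm tapered to 3 mm. Pressing it down with F newtons until the beam is level measures the missing weight (F/9.81 kg).
- goods_pan_top (a point): centre of the left pan's inner floor (102 mm dish with a 7 mm rim), on which the tin stands
- tin: round pastille tin, 69 mm diameter, 42 mm tall, unknown weight between 215 and 385 g, on the left pan; origin in the centre of its underside
- weight_1: plain steel ring weight, 130 g, 36 mm outer diameter, 20 mm tall, through bore of 13 mm, lying flat on the counter; origin in the centre of its underside, z its axis. All three are alike.
- weight_2: plain steel ring weight, 130 g, 36 mm outer diameter, 20 mm tall, through bore of 13 mm, lying flat on the counter; origin in the centre of its underside, z its axis. All three are alike.
- weight_3: plain steel ring weight, 130 g, 36 mm outer diameter, 20 mm tall, through bore of 13 mm, lying flat on the counter; origin in the centre of its underside, z its axis. All three are alike.
- cream_jar: small jar with a white lid, 50 mm diameter, 60 mm tall; bystander, origin under its centre
- service_bell: counter bell, 80 mm diameter, 58 mm tall; bystander, origin under its centre
- nougat_jar: jam jar, 62 mm diameter, 82 mm tall; bystander, origin under its centre
Things that resemble listed ones, but are neither listed nor needed, are in the scene too. Leave any blue or orange look-alike of the tin alone.

How it is judged:
By the outcome, as a careful person would: the job done as asked, in the order asked, and still so for the second after the job is handed in, with the robot touching nothing.
It also fails if it takes over 72 s, if anything falls off the work surface, if the arm or the gripper's body presses on something with over 40 N, if the wrist force passes 120 N, or if a joint passes its speed limit or range.

### The arm

A 6-joint arm with a two-finger parallel gripper is mounted at the origin on a cart in front of the work surface, level with it; the furniture and walls round the work are solid. World frame = base frame: x ahead of the robot, y to its left, z up, the work surface at z = 0. Lengths are in m, angles in rad, forces in N, time in s.
With the tool pointing down it reaches from about 0.35 to 0.725 m from the base axis. Payload 4.3 kg.
Tool frame: the origin (TCP) lies at the very end of the fingers, on their centre line; the grasp point (between the pads) lies 19 mm behind it; z points along the fingers, y is the direction in which the jaws open and shut (so a half turn about z gives the same grasp; the last joint's range is limited). The gripper opens to 85 mm and grips with 20 to 120 N. Pads are 22 mm wide; open, the fingers measure 114 mm over their backs; the gripper's body (76 mm by 85 mm) begins 54 mm behind the grasp point. The pads swing forward as they close: fully open they stand 13 mm farther back than shut.
Start: joints at [-1.383, 0.377, 0.081, 1.274, 0, 1.46], TCP at [0.169, -0.55, 0.231] pointing down, gripper open.
Joint ranges: [-2.72, 2.72], [-0.84, 1.66], [-1.02, 1.22], [-1.77, 2.12], [-1.37, 1.28], [-3.14, 3.14]. Speed limits (rad/s): [2.57, 2.57, 3.14, 3.14, 3.14, 3.14].

### API

Orientations are given as a 3x3 rotation matrix whose columns are the frame's x, y, z axes.
In Python, from rig import ctrl gives the robot as it stands. The module is installed in compiled form; this text tells all that it offers.
- The arm moves only by the tool jog_arm, never from a script. Its argument "moves" is a list of rows, each a list of 3 entries, a list of its own where there are three numbers: the shift along the tool's x, y, z in cm, then the turn about the tool's z in rad, then the opening, from -1 (shut) to 1 (fully open). A call has 1 to 20 rows; each row is the pose to reach, as a shift and turn from the pose commanded when the call began, along the tool's axes at that moment; what a row does not reach only later rows make up. A row lasts 1/10 s, in which the tool goes at most 50 mm and 8.59 degrees, less where a joint would pass 70% of its speed; a pose out of reach is approached as far as the arm can. A call with a gripper value outside its range is refused whole. The fingers move at their own pace and stop on an object; "grip_force" is the grip in N (left out, the last holds). Time passes only in rows, so rows that repeat a pose let the fingers close. It gives the time, the measured TCP pose, the force and the opening at its end, in the units of the state.
- ctrl.state(): the state, without advancing time (a new reading comes with each control period).
- ctrl.get_image(name): name is "scene" or "top"; returns the picture (420x560x3 uint8, red, green, blue); there is no depth.
- ctrl.camera_info(name): a dict with "camera_matrix" (3x3 intrinsics, pixels), "k1" (the pictures are not rectified: a ray, as slopes to the right and down, at radius r is drawn at 1 + k1 r^2 times it, then the intrinsics apply), "rvec" (rotation vector, rad) and "tvec" (3), from world to camera coordinates, as OpenCV has them. Camera axes: x right, y down, z forward; pixel columns grow to the right and rows downward; lengths in m; the calibration is good to about 2 mm. A picture is of the moment at which its call begins. camera_info takes no time and is no camera call.
- ctrl.hand_in(): hands the job in, once; it reports no verdict.
Trained networks look in the newest picture that a camera, given by its name, has taken for a name from the list of things; names that differ only in an ending like _2 or _b are one class to them, and where a whole thing is asked for, a point or a joint stands for the part that bears it (a point fixed in the world has none). Each returns a list of dicts, best first, with "confidence" (0 to 1); they miss things now and then, are a little off and sometimes report something else, mostly with a low value. They report only what shows in the picture. A call takes as long as a camera call. They do not tell look-alikes from the thing itself.
- ctrl.look_for(camera, name): "extent" ([left, top, right, bottom] in pixels, round what is visible of it).
- ctrl.landmark_of(camera, name): "xy" ([column, row] in pixels: a listed point, or the origin of a listed thing).
The state is a dict: "time": time; "joint_positions": joint angles; "dq": joint speeds; "effort": joint torques, N m; "ee_pos": TCP position; "orientation": TCP orientation; "force": force on the tool from outside, world axes, zero at the start; "moment": the same for the moment, N m; "grip_width": finger opening in m.
Only numpy, scipy, OpenCV 4.12 (cv2) and the standard library are available. Lean on these libraries where they do the work, as an engineer would, in place of code of your own. Each camera call takes 0.05 s, during which the arm holds its last target.

## Working session

There is one attempt and no reset: what is moved stays moved. The work goes in short steps, Python scripts to look and compute and a tool call to move; the robot and the scene stay as the last step left them, time stands still between calls to the robot, and variables do not carry over. Pictures are saved under pics/ and viewed, and the job is handed in when it is done.

Besides the shell and the picture viewer there is one more tool, called as name(argument=value, ...), one argument or row to a line, values as JSON. jog_arm: Moves the arm, as the interface text tells. Its arguments: {"type":"object","properties":{"moves":{"type":"array","items":{"type":"array"}},"grip_force":{"type":"number"}},"required":["moves"]}

```bash
ls; mkdir -p pics; cat > h.py <<'E'
import numpy as np, cv2
from rig import ctrl
def cam(n):
    c=ctrl.camera_info(n);K=np.array(c["camera_matrix"],float);R,_=cv2.Rodrigues(np.array(c["rvec"],float));t=np.array(c["tvec"],float).ravel()
    return K,float(c["k1"]),R,t
def ray(n,uv):
    K,k1,R,t=cam(n)
    d=cv2.undistortPoints(np.array([[uv]],float),K,np.array([k1,0,0,0.]))[0,0]
    w=R.T@np.array([d[0],d[1],1.]);return -R.T@t,w/np.linalg.norm(w)
def atz(n,uv,z):
    o,d=ray(n,uv);return o+d*(z-o[2])/d[2]
def proj(n,P):
    K,k1,R,t=cam(n)
    p,_=cv2.projectPoints(np.atleast_2d(np.array(P,float)),cv2.Rodrigues(R)[0],t,K,np.array([k1,0,0,0.]));return p[:,0]
def tri(uv1,uv2):
    o1,d1=ray("scene",uv1);o2,d2=ray("top",uv2)
    A=np.stack([d1,-d2],1);s=np.linalg.lstsq(A,o2-o1,rcond=None)[0]
    a=o1+s[0]*d1;b=o2+s[1]*d2;return (a+b)/2,np.linalg.norm(a-b)
def save(n,f):
    im=np.array(ctrl.get_image(n));cv2.imwrite("pics/"+f,im[:,:,::-1]);return im
def crop(im,u0,v0,u1,v1,k,f):
    cv2.imwrite("pics/"+f,cv2.resize(im[v0:v1,u0:u1,::-1],None,fx=k,fy=k,interpolation=cv2.INTER_CUBIC))
E
python3 - <<'E'
from h import *
np.set_printoptions(precision=4,suppress=True)
for n in("scene","top"):
    save(n,n+"0.png"); K,k,R,t=cam(n); print(n,K.tolist(),k,(-R.T@t),R[2])
s=ctrl.state();print(s)
E
```

```text
pics
scene [[480.3035608602197, 0.0, 278.3520644872979], [0.0, 480.3035608602197, 214.5789173250647], [0.0, 0.0, 1.0]] 0.0031789449871219206 [ 0.0215 -1.1661  0.9108] [ 0.357   0.774  -0.5229]
top [[414.1416276374974, 0.0, 282.1255584765442], [0.0, 414.1416276374974, 211.90867940239997], [0.0, 0.0, 1.0]] -0.0894585641908727 [0.0447 0.204  1.3529] [ 0.3591 -0.1862 -0.9145]
{'time': 0.1, 'joint_positions': array([-1.3833,  0.378 ,  0.0798,  1.2744, -0.    ,  1.4605]), 'dq': array([-0.0017, -0.0009,  0.0035,  0.0008, -0.0006, -0.0001]), 'effort': array([  0.0008, -46.4697,  27.0581,   0.012 ,  -0.0001,   0.    ]), 'ee_pos': array([ 0.1686, -0.5491,  0.2305]), 'orientation': array([[ 0.956 ,  0.2934, -0.0004],
       [ 0.2934, -0.956 ,  0.0018],
       [ 0.0002, -0.0019, -1.    ]]), 'force': array([ 0.4611, -0.4622,  0.5301]), 'moment': array([ 0.001 , -0.0752, -0.0145]), 'grip_width': 0.08520832034451398}
```

View pics/scene0.png

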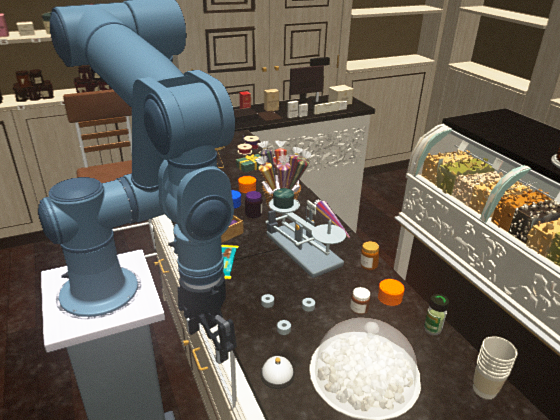

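View pics/top0.png

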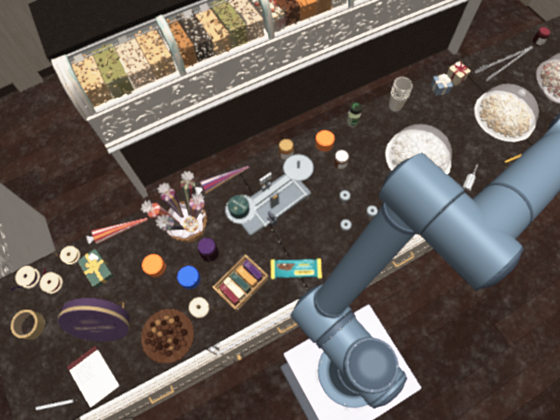

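```bash
python3 - <<'E'
from h import *
np.set_printoptions(precision=4,suppress=True)
for nm in ("scale","poise_top","spindle_foot","spindle_tip","goods_pan_top","tin","weight_1","cream_jar","service_bell","nougat_jar"):
    for c in("scene","top"):
        r=ctrl.landmark_of(c,nm)
        print(nm,c,[(np.round(d["xy"],1).tolist(),round(d["confidence"],2)) for d in r][:5])
print(ctrl.state()["time"])
E
```

```text
scale scene [([303.1, 251.9], 0.74)]
scale top [([271.2, 204.4], 0.57)]
poise_top scene [([271.0, 211.9], 0.49)]
poise_top top [([271.2, 212.8], 0.68)]
spindle_foot scene [([328.7, 232.9], 0.64)]
spindle_foot top [([300.6, 168.7], 0.77), ([208.9, 255.0], 0.25)]
spindle_tip scene [([329.8, 217.9], 0.93), ([309.9, 307.9], 0.64)]
spindle_tip top [([298.8, 156.2], 0.57)]
goods_pan_top scene [([284.7, 207.1], 0.69)]
goods_pan_top top [([239.1, 207.8], 0.56)]
tin scene [([388.5, 299.0], 0.96), ([248.1, 190.3], 0.78), ([284.6, 203.1], 0.77), ([233.1, 202.2], 0.56)]
tin top [([193.2, 281.2], 0.81), ([157.9, 268.2], 0.75), ([238.5, 213.8], 0.69), ([324.9, 143.0], 0.61)]
weight_1 scene [([308.9, 309.4], 0.72), ([267.7, 303.8], 0.53), ([282.3, 328.8], 0.49)]
weight_1 top [([344.1, 225.6], 0.55), ([341.4, 198.0], 0.44), ([372.0, 211.5], 0.42)]
cream_jar scene [([357.6, 307.7], 0.86), ([329.5, 219.8], 0.75)]
cream_jar top [([340.7, 167.8], 0.67), ([240.7, 210.4], 0.45), ([266.4, 202.4], 0.39), ([237.6, 207.8], 0.22)]
service_bell scene [([278.5, 373.7], 0.97)]
service_bell top [([269.3, 203.1], 0.45)]
nougat_jar scene [([250.5, 212.7], 0.88)]
nougat_jar top [([209.5, 252.2], 0.83)]
1.1
```

```bash
python3 - <<'E'
from h import *
np.set_printoptions(precision=4,suppress=True)
for n,a,b in(("scale",(303.1,251.9),(271.2,204.4)),("poise",(271,211.9),(271.2,212.8)),("foot",(328.7,232.9),(300.6,168.7)),("tip",(329.8,217.9),(298.8,156.2)),("goods",(284.7,207.1),(239.1,207.8)),("tin",(284.6,203.1),(238.5,213.8)),("w1",(308.9,309.4),(341.4,198)),("w2",(267.7,303.8),(344.1,225.6)),("w3",(282.3,328.8),(372,211.5)),("cream",(357.6,307.7),(340.7,167.8)),("nougat",(250.5,212.7),(209.5,252.2))):
    print(n,*tri(a,b),atz("scene",a,0),atz("top",b,0))
print(atz("scene",(278.5,373.7),0))
s=cv2.imread("pics/scene0.png")[:,:,::-1];t=cv2.imread("pics/top0.png")[:,:,::-1]
crop(s,225,170,405,345,4,"sc.png");crop(t,190,130,390,250,4,"tc.png")
E
```

```text
scale [ 0.6247 -0.0527 -0.005 ] 0.0029175069696148847 [ 0.6231 -0.0582  0.    ] [ 0.621  -0.0514  0.    ]
poise [ 0.5313 -0.0096  0.1457] 0.003108672854664836 [0.6262 0.2097 0.    ] [ 0.5919 -0.0358  0.    ]
foot [ 0.6353 -0.1754  0.1399] 0.00984625424513394 [0.7538 0.0068 0.    ] [ 0.6974 -0.2174  0.    ]
tip [ 0.6435 -0.1742  0.1933] 0.0071990275925639105 [0.8053 0.0907 0.    ] [ 0.748  -0.2387  0.    ]
goods [0.6156 0.0675 0.1021] 0.005347198228939708 [0.687  0.2218 0.    ] [0.6654 0.0558 0.    ]
tin [0.6077 0.0771 0.1077] 0.018811614084008103 [0.6991 0.2489 0.    ] [0.6453 0.0682 0.    ]
w1 [ 0.5248 -0.2912 -0.0142] 0.0003734390372960917 [ 0.5173 -0.3045  0.    ] [ 0.5197 -0.286   0.    ]
w2 [ 0.4235 -0.2374 -0.0021] 0.0012133269715793444 [ 0.422  -0.2396  0.    ] [ 0.4236 -0.2368  0.    ]
w3 [ 0.4173 -0.3498  0.0081] 0.0024183006195835533 [ 0.4196 -0.3427  0.    ] [ 0.4208 -0.3534  0.    ]
cream [ 0.6355 -0.3534  0.0005] 0.015152521559928014 [ 0.6448 -0.3513 -0.    ] [ 0.6276 -0.3509  0.    ]
nougat [0.5554 0.2207 0.0095] 0.010660292364949999 [0.5549 0.233  0.    ] [0.5647 0.2201 0.    ]
[ 0.3508 -0.4717  0.    ]
```

View pics/sc.png

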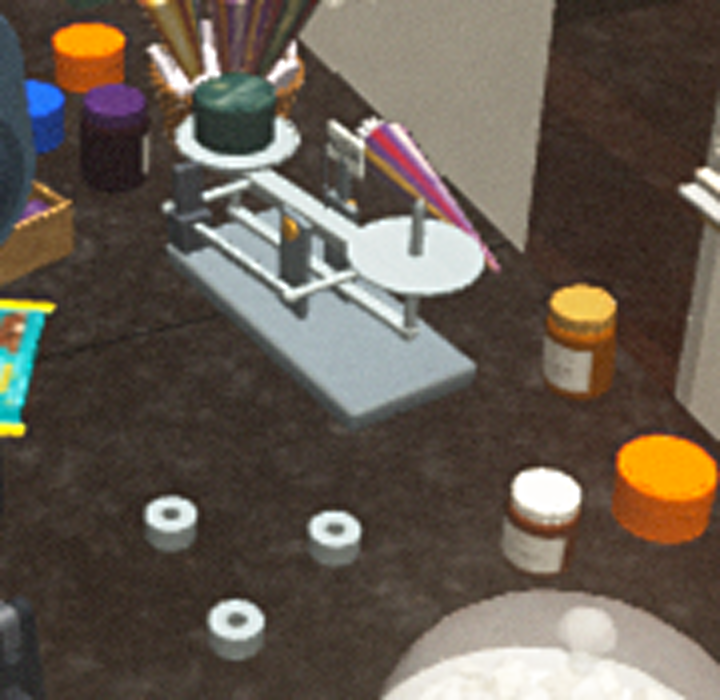

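View pics/tc.png

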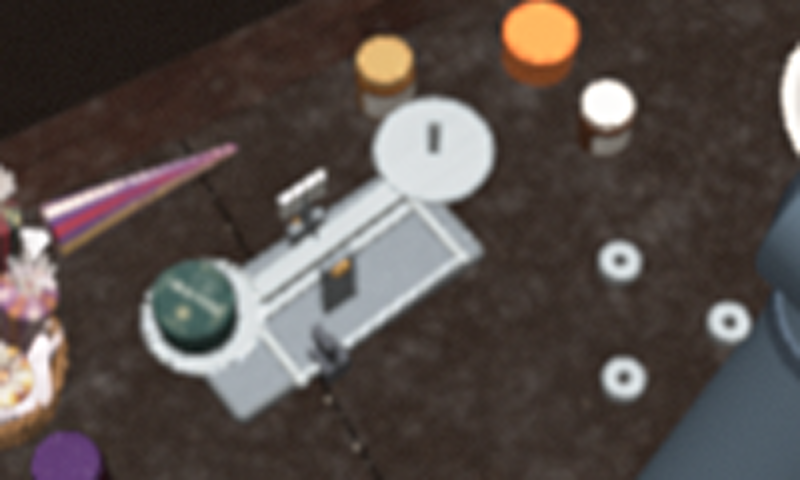

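```bash
cat > fit.py <<'E'
from h import *
from scipy.optimize import least_squares
def avg(n,k=3):
    return np.mean([np.array(ctrl.get_image(n)).astype(float) for _ in range(k)],0)
def cyl(c,r,z0,z1,n=48):
    a=np.linspace(0,2*np.pi,n,endpoint=False);p=np.stack([c[0]+r*np.cos(a),c[1]+r*np.sin(a)],1)
    return np.vstack([np.c_[p,np.full(n,z)] for z in (z0,z1)])
def polycen(n,P):
    h=cv2.convexHull(proj(n,P).astype(np.float32));m=cv2.moments(h);return np.array([m["m10"]/m["m00"],m["m01"]/m["m00"]]),m["m00"]
def segcen(im,uv,win,thr):
    u,v=map(int,uv);g=im[v-win:v+win+1,u-win:u+win+1].mean(2)
    m=(g>thr).astype(np.uint8)
    n,l,st,_=cv2.connectedComponentsWithStats(m)
    k=1+np.argmax(st[1:,4])
    c=[x for x in cv2.findContours((l==k).astype(np.uint8),cv2.RETR_EXTERNAL,cv2.CHAIN_APPROX_NONE)[0]]
    c=max(c,key=len);f=np.zeros_like(m);cv2.drawContours(f,[c],-1,1,-1)
    ys,xs=np.nonzero(f);return np.array([xs.mean()+u-win,ys.mean()+v-win]),int(f.sum())
E
python3 - <<'E'
from fit import *
np.set_printoptions(precision=4,suppress=True)
I={n:avg(n) for n in("scene","top")}
np.savez("i0.npz",**I)
for w,a,b in((1,(308.9,304.4),(344.6,195.5)),(2,(267.7,300.8),(345.6,224.6)),(3,(284,327),(372,210.5))):
    for thr in(80,95,110):
        cs,ns=segcen(I["scene"],a,11,thr);ct,nt=segcen(I["top"],b,9,thr)
        out=[]
        for nm,c in(("scene",cs),("top",ct)):
            r=least_squares(lambda p:polycen(nm,cyl(p,.018,0,.02))[0]-c,atz(nm,c,.01)[:2],diff_step=1e-4);out.append((r.x,polycen(nm,cyl(r.x,.018,0,.02))[1]))
        print(w,thr,cs,ns,ct,nt,out)
for n in I: 
    s=[float(I[n][:,:,k].mean()) for k in range(3)]
print(ctrl.state()["time"])
s,t=I["scene"].astype(np.uint8),I["top"].astype(np.uint8)
crop(s,260,195,350,280,8,"sc2.png");crop(t,225,140,325,240,6,"tc2.png")
E
```

```text
1 80 [308.2201 303.9623] 159 [344.5514 194.9813] 107 [(array([ 0.5202, -0.2938]), 162.79371991287917), (array([ 0.5208, -0.2987]), 95.14204467087984)]
1 95 [308.3741 303.7551] 147 [344.6122 194.8673] 98 [(array([ 0.5209, -0.2932]), 162.58950316207483), (array([ 0.5211, -0.2992]), 95.12356237601489)]
1 110 [308.3333 302.7368] 114 [344.5402 194.7241] 87 [(array([ 0.5227, -0.2895]), 161.58924322901294), (array([ 0.5217, -0.2992]), 95.09738180041313)]
2 80 [267.2092 300.085 ] 153 [345.5398 224.2301] 113 [(array([ 0.4223, -0.2351]), 159.58598029334098), (array([ 0.4227, -0.2407]), 100.13168869074434)]
2 95 [267.3475 299.9929] 141 [345.4757 224.0485] 103 [(array([ 0.4228, -0.2349]), 159.49251877702773), (array([ 0.4233, -0.2408]), 100.09985154937021)]
2 110 [267.1667 298.3627] 102 [345.5    224.1122] 98 [(array([ 0.425 , -0.2285]), 157.91885014995933), (array([ 0.4231, -0.2408]), 100.11113824718632)]
3 80 [283.6077 326.779 ] 181 [371.7321 210.2679] 112 [(array([ 0.4214, -0.3463]), 186.39902476174757), (array([ 0.4225, -0.351 ]), 98.57868026802316)]
3 95 [283.6627 326.574 ] 169 [371.9293 210.0707] 99 [(array([ 0.4218, -0.3457]), 186.1789329899475), (array([ 0.4228, -0.3521]), 98.5500805999618)]
3 110 [283.56  324.912] 125 [371.914 210.086] 93 [(array([ 0.4241, -0.3401]), 184.4096149452962), (array([ 0.4228, -0.352 ]), 98.55231273872778)]
1.4
```

View pics/sc2.png

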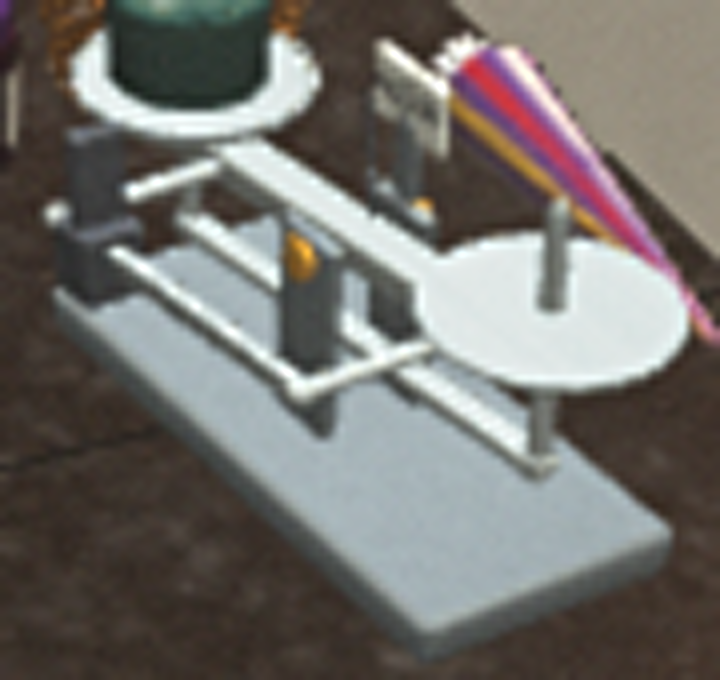

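View pics/tc2.png

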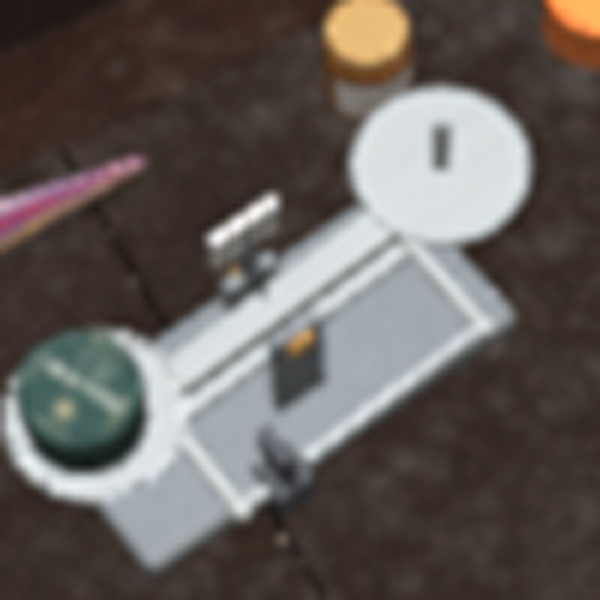

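```bash
python3 - <<'E'
from fit import *
np.set_printoptions(precision=4,suppress=True)
d=np.load("i0.npz")
for nm,uv in(("scene",(329,233)),("top",(298,167))):
    for thr in (140,160,175): print(nm,thr,segcen(d[nm],uv,22 if nm=="scene" else 17,thr), proj(nm,[[.637,-.175,.137]]))
print("pan",atz("scene",(328.6,233.2),.137),atz("top",(298.,167.2),.137))
print("tip",atz("scene",(329.1,219.5),.183),atz("top",(298,160.9),.183),tri((329.1,219.5),(298,160.9)))
print("foot",tri((328.5,233.1),(298,167.3)))
def p(c,x,y):
    return ((260+(x+.5)/8-.5,195+(y+.5)/8-.5) if c=="scene" else (225+(x+.5)/6-.5,140+(y+.5)/6-.5))
print("base", atz("scene",p("scene",427,632),.024),atz("scene",p("scene",668,533),.024),atz("scene",p("scene",60,290),.024))
print("base", atz("top",p("top",512,318),.024),atz("top",p("top",152,571),.024))
print("tabtop",tri(p("scene",93,134),p("top",268,438)), "tab top-left/right corners scene",[atz("scene",p("scene",*q),.14) for q in((68,137),(118,131))])
print("poise block top", tri(p("scene",98,232),p("top",285,490)))
print("left pan", atz("scene",p("scene",196,80),.113+.007),atz("top",p("top",87,415),.12))
E
```

```text
scene 140 (array([324.3774, 237.5949]), 901) [[327.5939 234.3493]]
scene 160 (array([325.4397, 234.8764]), 639) [[327.5939 234.3493]]
scene 175 (array([326.693 , 233.2392]), 531) [[327.5939 234.3493]]
top 140 (array([296.246 , 169.5824]), 752) [[299.8177 167.3745]]
top 160 (array([296.3402, 169.5214]), 723) [[299.8177 167.3745]]
top 175 (array([296.4852, 168.963 ]), 676) [[299.8177 167.3745]]
pan [ 0.6426 -0.1709  0.137 ] [ 0.6406 -0.17    0.137 ]
tip [ 0.6417 -0.1687  0.183 ] [ 0.6386 -0.1676  0.183 ] (array([ 0.6406, -0.1683,  0.1822]), np.float64(0.0028110157586484995))
foot (array([ 0.6416, -0.1703,  0.1366]), np.float64(0.002153322551478005))
base [ 0.5854 -0.1957  0.024 ] [ 0.6987 -0.1779  0.024 ] [0.5497 0.0664 0.024 ]
base [ 0.5844 -0.1901  0.024 ] [0.5452 0.0712 0.024 ]
tabtop (array([ 0.5348, -0.0046,  0.1445]), np.float64(0.004422915066241934)) tab top-left/right corners scene [array([0.5253, 0.0028, 0.14  ]), array([ 0.545 , -0.0004,  0.14  ])]
poise block top (array([ 0.5291, -0.0075,  0.099 ]), np.float64(0.010018006899522633))
left pan [0.6042 0.0545 0.12  ] [0.6073 0.0706 0.12  ]
```

jog_arm(
  moves=[
    [[20,-6.8,0],0.3,0.3],
    [[41.1,-13.85,0],0.298,0.3],
    [[41.1,-13.85,0],0.298,0.3],
    [[41.1,-13.85,2],0.298,0.3],
    [[41.1,-13.85,4],0.298,0.3],
    [[41.1,-13.85,6],0.298,0.3],
    [[41.1,-13.85,8],0.298,0.3],
    [[41.1,-13.85,10],0.298,0.3],
    [[41.1,-13.85,12],0.298,0.3],
    [[41.1,-13.85,14],0.298,0.3],
    [[41.1,-13.85,15],0.298,0.3],
    [[41.1,-13.85,15],0.298,0.3],
    [[41.1,-13.85,15],0.298,0.3],
    [[41.1,-13.85,15],0.298,0.3],
  ],
  grip_force=40,
)

```text
time: 2.8
ee_pos: [0.5216, -0.2986, 0.0836]
orientation: [[1.0, -0.002, 0.003], [-0.002, -1.0, -0.002], [0.003, 0.002, -1.0]]
force: [0.6, -1.5, 0.2]
grip_width: 0.0553
```

```bash
python3 - <<'E'
from fit import *
np.set_printoptions(precision=4,suppress=True)
I={n:save(n,n+"1.png") for n in("scene","top")}
s=ctrl.state();print(s["ee_pos"],s["time"],s["force"])
crop(I["scene"],270,240,350,320,7,"a1.png");crop(I["top"],290,150,390,240,6,"a2.png")
cv2.imwrite("pics/a.png",np.hstack([cv2.resize(cv2.imread("pics/a1.png"),(400,400)),cv2.resize(cv2.imread("pics/a2.png"),(400,400))]))
print(proj("scene",[s["ee_pos"],[*s["ee_pos"][:2],0.02]]),proj("top",[s["ee_pos"],[*s["ee_pos"][:2],0.02]]))
E
```

```text
[ 0.5216 -0.2984  0.0833] 2.9 [-0.7314  0.4088  0.4696]
[[310.8415 284.1274]
 [309.6102 302.077 ]] [[347.0195 185.5014]
 [344.7027 193.6539]]
```

View pics/a.png

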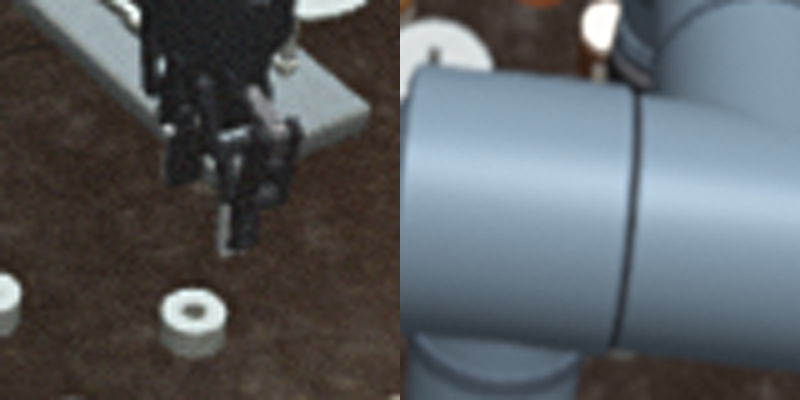

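jog_arm(
  moves=[
    [[-0.2,-0.25,3],0,0.3],
    [[-0.2,-0.25,6],0,0.3],
    [[-0.2,-0.25,7.8],0,0.3],
    [[-0.2,-0.25,7.8],0,0.3],
    [[-0.2,-0.25,7.8],0,0.0],
    [[-0.2,-0.25,7.8],0,-0.3],
    [[-0.2,-0.25,7.8],0,-0.4],
    [[-0.2,-0.25,7.8],0,-0.4],
    [[-0.2,-0.25,7.8],0,-0.4],
    [[-0.2,-0.25,7.8],0,-0.4],
  ],
  grip_force=40,
)

```text
time: 3.9
ee_pos: [0.5204, -0.2955, 0.0053]
orientation: [[1.0, -0.0, 0.003], [-0.0, -1.0, -0.003], [0.003, 0.003, -1.0]]
force: [-1.4, -1.0, 6.4]
grip_width: 0.0336
```

jog_arm(
  moves=[
    [[0,0,-2],0,-0.4],
    [[0,0,-6],0,-0.4],
    [[0,0,-11],0,-0.4],
    [[0,0,-16],0,-0.4],
    [[0,0,-20.5],0,-0.4],
    [[3,-3,-20.5],0,-0.4],
    [[6,-6,-20.5],0,-0.4],
    [[9,-9,-20.5],0,-0.4],
    [[12,-12.6,-20.5],0,-0.4],
    [[12,-12.6,-20.5],0,-0.4],
    [[12,-12.6,-20.5],0,-0.4],
    [[12,-12.6,-20.5],0,-0.4],
  ],
)

```text
time: 5.1
ee_pos: [0.6384, -0.1688, 0.2083]
orientation: [[1.0, -0.001, -0.001], [-0.001, -1.0, -0.0], [-0.001, 0.0, -1.0]]
force: [-0.1, 0.5, -0.6]
grip_width: 0.0334
```

```bash
python3 - <<'E'
from fit import *
np.set_printoptions(precision=4,suppress=True)
I={"scene":avg("scene",3).astype(np.uint8),"top":np.array(ctrl.get_image("top"))}
cv2.imwrite("pics/top2.png",I["top"][:,:,::-1])
s=ctrl.state();print(s["ee_pos"],s["time"],s["force"],s["grip_width"])
crop(I["scene"],290,160,370,250,8,"b1.png")
e=s["ee_pos"];print(proj("scene",[e,[e[0],e[1],e[2]-.0053]]))
E
```

```text
[ 0.6383 -0.1694  0.2085] 5.3 [-0.1519  0.2828 -1.5568] 0.03349130173910361
[[328.8439 212.2186]
 [328.7076 213.8167]]
```

View pics/b1.png

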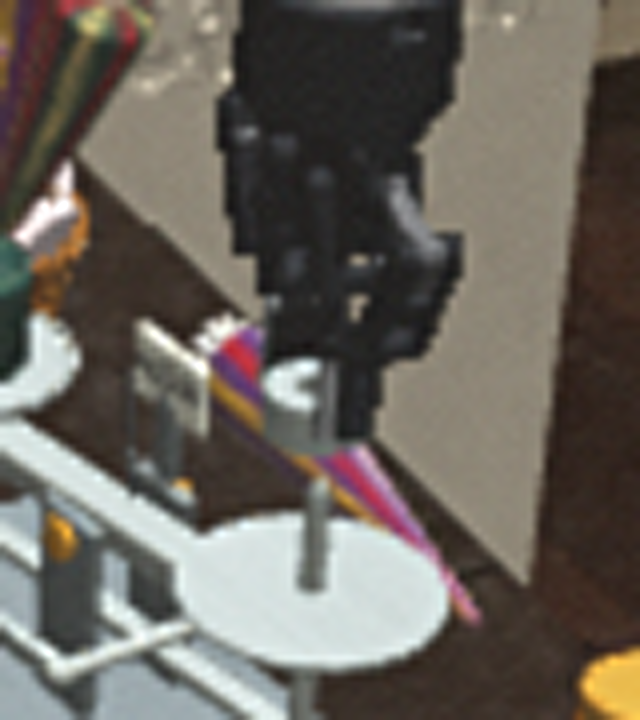

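View pics/top2.png

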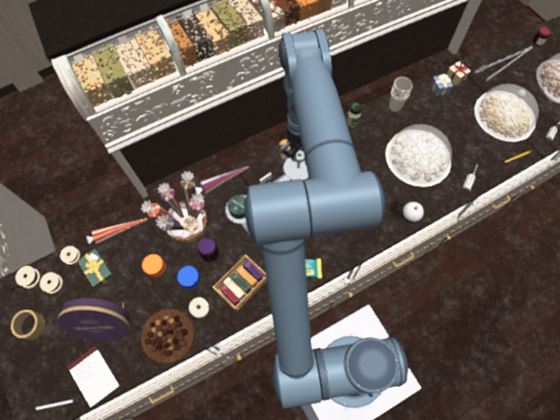

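```bash
cat >ov.py <<'E'
from fit import *
def overlay(im,e,box,k,f,off=(0,0),zb=-.0053,extra=[]):
    u0,v0,u1,v1=box
    c=cv2.resize(im[v0:v1,u0:u1,::-1],None,fx=k,fy=k,interpolation=cv2.INTER_CUBIC).copy()
    def m(p): return np.round(((np.asarray(p)-[u0,v0]+.5)*k-.5)*16).astype(np.int32)
    a=np.linspace(0,2*np.pi,60)
    for r,z,col in((.018,zb,(0,0,255)),(.018,zb+.02,(0,0,255)),(.0065,zb+.02,(0,255,0))):
        P=np.c_[e[0]+off[0]+r*np.cos(a),e[1]+off[1]+r*np.sin(a),np.full(60,e[2]+z)]
        cv2.polylines(c,[m(proj("scene",P))],True,col,1,cv2.LINE_AA,4)
    for A,B,col in extra: cv2.polylines(c,[m(proj("scene",[A,B]))],False,col,1,cv2.LINE_AA,4)
    cv2.imwrite("pics/"+f,c)
E
python3 - <<'E'
from ov import *
im=avg("scene",2).astype(np.uint8);cv2.imwrite("pics/s3.png",im[:,:,::-1])
e=ctrl.state()["ee_pos"];print(e)
box=(310,185,350,240)
ex=[((.6410,-.1695,.137),(.641,-.1695,.183),(255,0,255))]
overlay(im,e,box,10,"o0.png",(0,0),extra=ex);overlay(im,e,box,10,"o1.png",(-.003,0),extra=ex)
cv2.imwrite("pics/o.png",np.hstack([cv2.imread("pics/o0.png"),cv2.imread("pics/o1.png")]))
E
```

```text
[ 0.63855175 -0.16910663  0.20848857]
```

View pics/o.png

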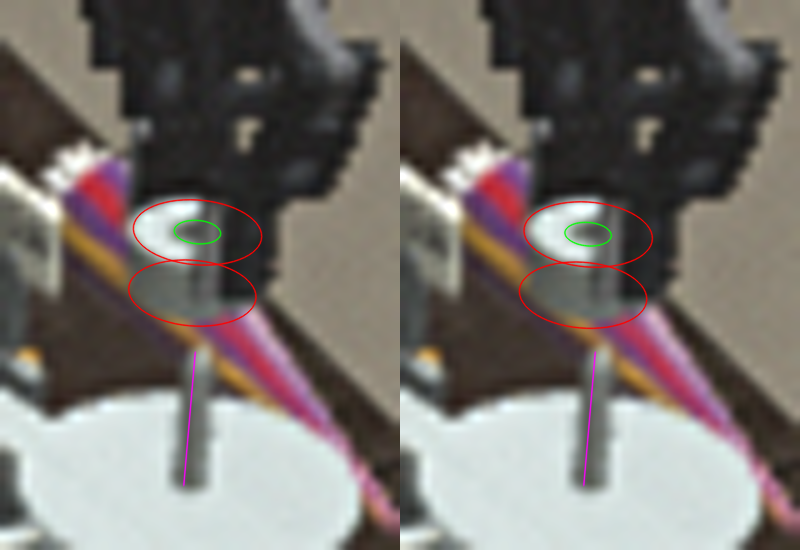

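jog_arm(
  moves=[
    [[0.48,0.15,0],0,-0.4],
    [[0.48,0.15,0.7],0,-0.4],
    [[0.48,0.15,1.3],0,-0.4],
    [[0.48,0.15,1.3],0,-0.4],
    [[0.48,0.15,1.3],0,-0.4],
  ],
)

```text
time: 5.9
ee_pos: [0.6434, -0.1695, 0.1947]
orientation: [[1.0, -0.0, -0.001], [-0.0, -1.0, 0.0], [-0.001, -0.0, -1.0]]
force: [0.2, 0.4, -1.2]
grip_width: 0.0336
```

```bash
cat > look.py <<'E'
from ov import *
import sys
k=3
im=avg("scene",k).astype(np.uint8);s=ctrl.state();e=s["ee_pos"];print(np.round(e,4),s["time"],np.round(s["force"],2),s["grip_width"])
box=(310,185,350,240)
ex=[((.6421,-.1700,.137),(.6421,-.170,.183),(255,0,255))]
overlay(im,e,box,10,"o0.png",(-.0015,0),extra=ex)
cv2.imwrite("pics/"+sys.argv[1],np.hstack([cv2.imread("pics/o0.png"),cv2.resize(im[185:240,310:350,::-1],None,fx=10,fy=10,interpolation=cv2.INTER_CUBIC)]))
E
python3 look.py p1.png
```

```text
[ 0.6439 -0.1697  0.1955] 6.05 [-0.09 -0.36 -0.95] 0.033695393496768915
```

View pics/p1.png

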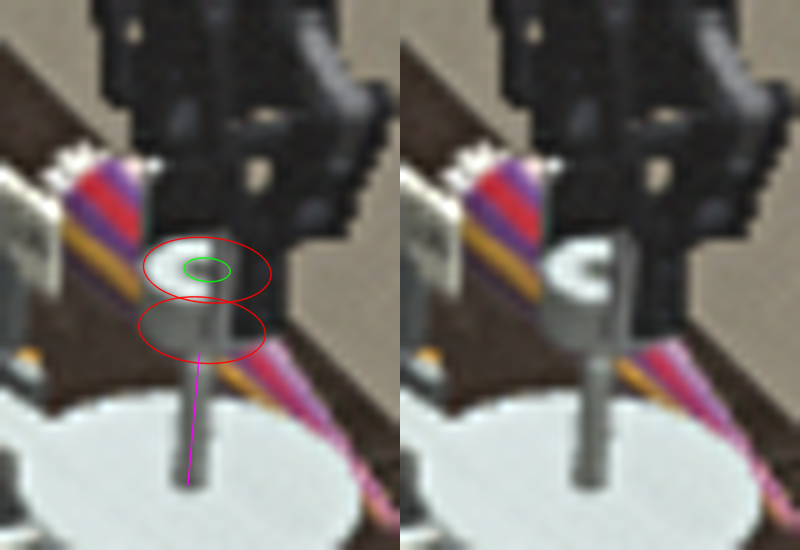

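jog_arm(
  moves=[
    [[-0.03,0.07,0.3],0,-0.4],
    [[-0.03,0.07,0.6],0,-0.4],
    [[-0.03,0.07,0.9],0,-0.4],
    [[-0.03,0.07,1.2],0,-0.4],
    [[-0.03,0.07,1.4],0,-0.4],
    [[-0.03,0.07,1.4],0,-0.4],
  ],
)

```text
time: 6.65
ee_pos: [0.6432, -0.1703, 0.1808]
orientation: [[1.0, -0.0, -0.001], [-0.0, -1.0, 0.0], [-0.001, -0.0, -1.0]]
force: [-0.4, 0.4, -0.9]
grip_width: 0.0337
```

```bash
python3 look.py p2.png
```

```text
[ 0.6436 -0.1705  0.1814] 6.8 [ 0.4  -0.25 -1.96] 0.03335279726423172
```

View pics/p2.png

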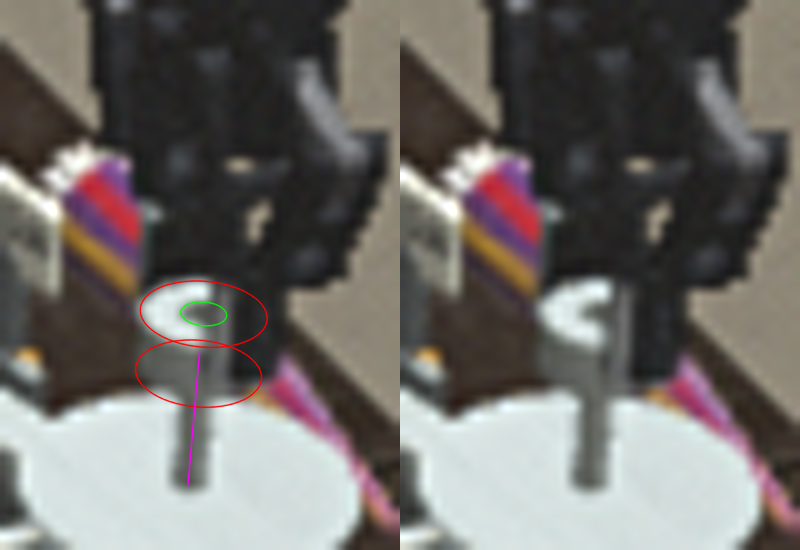

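jog_arm(
  moves=[
    [[0,0,0.3],0,-0.4],
    [[0,0,0.6],0,-0.4],
    [[0,0,0.9],0,-0.4],
    [[0,0,1.2],0,-0.4],
    [[0,0,1.4],0,-0.4],
    [[0,0,1.4],0,-0.4],
  ],
)

```text
time: 7.4
ee_pos: [0.6432, -0.1703, 0.1668]
orientation: [[1.0, -0.0, -0.001], [-0.0, -1.0, 0.0], [-0.001, -0.0, -1.0]]
force: [-0.9, -0.7, -1.6]
grip_width: 0.0334
```

```bash
python3 look.py p3.png
```

```text
[ 0.6436 -0.1705  0.1674] 7.55 [ 0.6  -1.11 -2.93] 0.033455420550212445
```

View pics/p3.png

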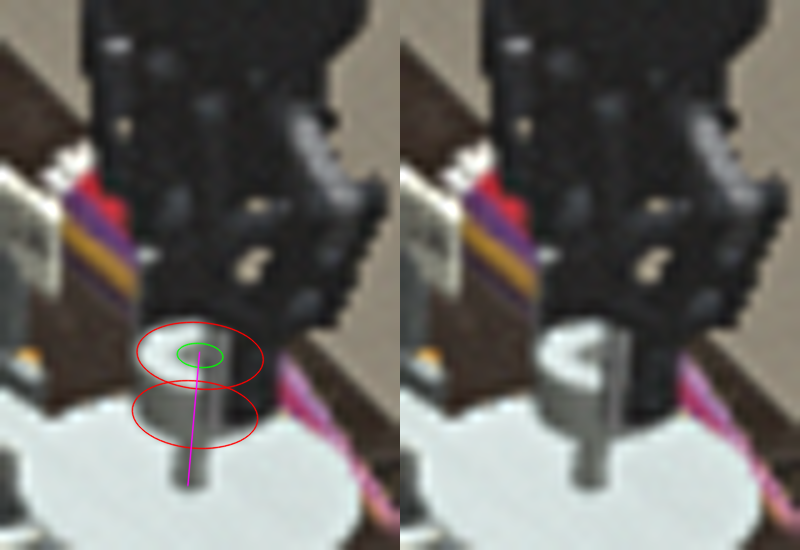

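jog_arm(
  moves=[
    [[0,0,0.4],0,-0.4],
    [[0,0,0.8],0,-0.4],
    [[0,0,1.2],0,-0.4],
    [[0,0,1.6],0,-0.4],
    [[0,0,2.0],0,-0.4],
    [[0,0,2.0],0,-0.4],
  ],
)

```text
time: 8.15
ee_pos: [0.643, -0.1703, 0.1463]
orientation: [[1.0, -0.0, -0.001], [-0.0, -1.0, 0.0], [-0.001, -0.0, -1.0]]
force: [-0.9, -0.2, -1.0]
grip_width: 0.0332
```

```bash
python3 look.py p4.png
```

```text
[ 0.6436 -0.1705  0.1474] 8.3 [ 0.5   0.18 -0.83] 0.03353559510651294
```

View pics/p4.png

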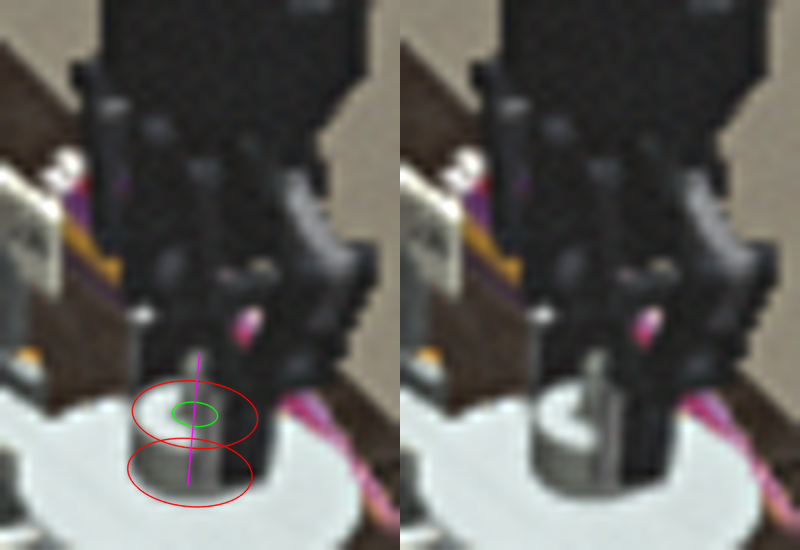

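jog_arm(
  moves=[
    [[0,0,0.2],0,-0.4],
    [[0,0,0.4],0,-0.4],
    [[0,0,0.55],0,-0.4],
    [[0,0,0.55],0,-0.3],
    [[0,0,0.55],0,-0.1],
    [[0,0,0.55],0,0.1],
    [[0,0,0.55],0,0.2],
    [[0,0,0.55],0,0.2],
    [[0,0,0.55],0,0.2],
  ],
)

```text
time: 9.2
ee_pos: [0.6435, -0.1705, 0.1418]
orientation: [[1.0, -0.0, 0.0], [-0.0, -1.0, -0.0], [0.0, 0.0, -1.0]]
force: [-0.6, -0.1, -0.2]
grip_width: 0.0511
```

```bash
python3 look.py p5.png
```

```text
[ 0.6435 -0.1705  0.1418] 9.35 [0.17 0.49 0.58] 0.05139080610101887
```

View pics/p5.png

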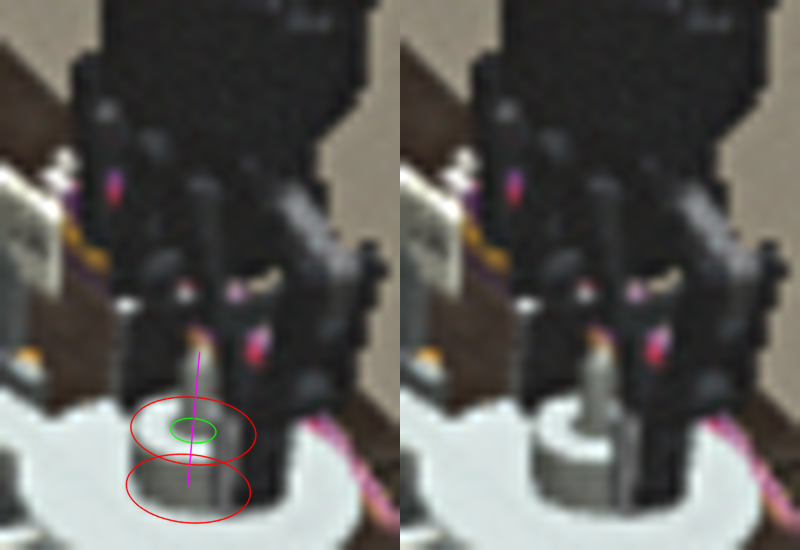

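jog_arm(
  moves=[
    [[0,0,-2],0,0.2],
    [[0,0,-5],0,0.2],
    [[0,0,-6.2],0,-0.2],
    [[0,0,-6.2],0,-1],
    [[0,0,-6.2],0,-1],
    [[0,0,-6.2],0,-1],
    [[0,0,-6.2],0,-1],
    [[0,0,-6.2],0,-1],
  ],
  grip_force=20,
)

```text
time: 10.15
ee_pos: [0.643, -0.1703, 0.2027]
orientation: [[1.0, -0.0, -0.002], [-0.0, -1.0, 0.001], [-0.002, -0.001, -1.0]]
force: [0.7, -0.2, 0.6]
grip_width: 0.0001
```

```bash
cat > fz.py <<'E'
from h import *
import sys
F=[];e=[]
for i in range(int(sys.argv[1])):
    im=ctrl.get_image("scene");s=ctrl.state();F.append(s["force"]);e.append(s["ee_pos"])
F=np.array(F);print(np.round(F.mean(0),3),np.round(F.std(0)/len(F)**.5,3),np.round(np.mean(e,0),4),s["time"],s["grip_width"])
im=np.array(im);crop(im,265,175,365,255,7,sys.argv[2])
E
python3 fz.py 8 q1.png
```

```text
[ 0.002 -0.11  -0.066] [0.202 0.195 0.126] [ 0.6434 -0.1704  0.2035] 10.55 8.440623639828839e-05
```

View pics/q1.png

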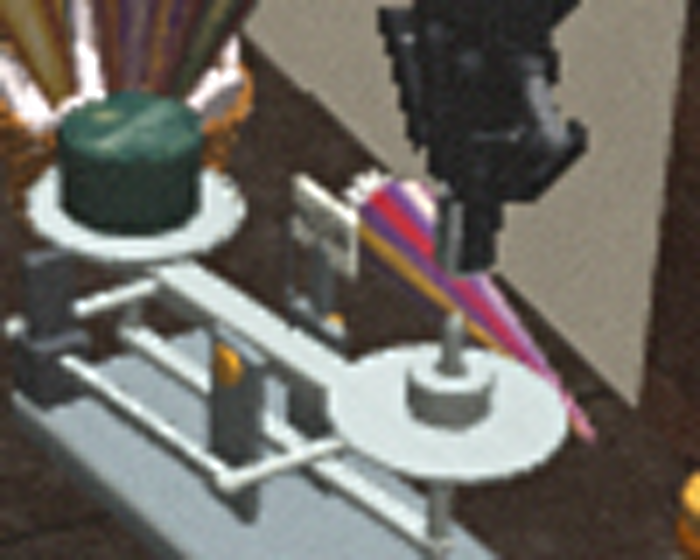

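jog_arm(
  moves=[
    [[-0.1,0,0.8],0,-1],
    [[-0.1,0,1.4],0,-1],
    [[-0.1,0,1.7],0,-1],
    [[-0.1,0,2.0],0,-1],
    [[-0.1,0,2.3],0,-1],
    [[-0.1,0,2.6],0,-1],
    [[-0.1,0,2.9],0,-1],
    [[-0.1,0,3.2],0,-1],
    [[-0.1,0,3.2],0,-1],
    [[-0.1,0,3.2],0,-1],
    [[-0.1,0,3.2],0,-1],
    [[-0.1,0,3.2],0,-1],
  ],
)

```text
time: 11.75
ee_pos: [0.6426, -0.1705, 0.172]
orientation: [[1.0, -0.0, 0.0], [-0.0, -1.0, -0.0], [0.0, 0.0, -1.0]]
force: [-0.7, -1.0, 2.8]
grip_width: -0.0
```

```bash
python3 fz.py 16 q2.png
```

```text
[-1.109 -1.387  2.037] [0.134 0.083 0.119] [ 0.6426 -0.1705  0.1719] 12.55 -0.0001798923543554967
```

View pics/q2.png

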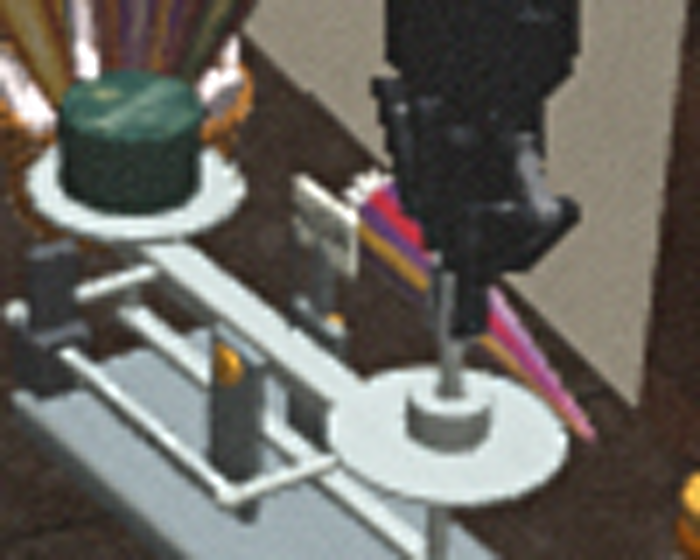

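jog_arm(
  moves=[
    [[0,0,-3],0,-1],
    [[0,0,-7],0,-0.5],
    [[-4,1.2,-7.5],0,0.3],
    [[-8,2.4,-7.5],0,0.3],
    [[-12.5,3.8,-7.5],0,0.3],
    [[-17,5.2,-5],0,0.3],
    [[-20,6,0],0,0.3],
    [[-22.15,6.7,4.5],0,0.3],
    [[-22.15,6.7,9.2],0,0.3],
    [[-22.15,6.7,9.2],0,0.3],
    [[-22.15,6.7,9.2],0,0.3],
    [[-22.15,6.7,9.2],0,0.3],
  ],
  grip_force=40,
)

```text
time: 13.75
ee_pos: [0.4232, -0.2383, 0.0818]
orientation: [[1.0, 0.001, 0.003], [0.001, -1.0, -0.002], [0.003, 0.002, -1.0]]
force: [0.9, -0.2, 0.1]
grip_width: 0.0553
```

```bash
python3 - <<'E'
from ov import *
im=avg("scene",2).astype(np.uint8);s=ctrl.state();e=s["ee_pos"];print(np.round(e,4),s["time"],np.round(s["force"],2),s["grip_width"])
overlay(im,(.421,-.2375,0),(240,260,300,320),8,"r1.png",zb=0,extra=[((e[0],e[1],e[2]),(e[0],e[1],.02),(255,0,255))])
E
```

```text
[ 0.4238 -0.2388  0.0824] 13.85 [ 0.3  -0.41  0.77] 0.05525482981262908
```

View pics/r1.png

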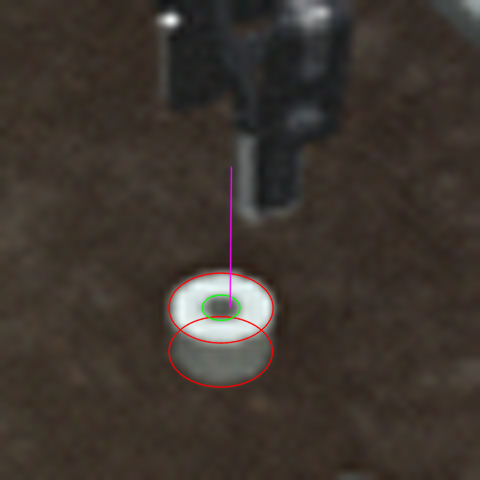

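jog_arm(
  moves=[
    [[-0.25,-0.17,3],0,0.3],
    [[-0.25,-0.17,6],0,0.3],
    [[-0.25,-0.17,7.65],0,0.3],
    [[-0.25,-0.17,7.65],0,0.3],
    [[-0.25,-0.17,7.65],0,0.0],
    [[-0.25,-0.17,7.65],0,-0.3],
    [[-0.25,-0.17,7.65],0,-0.4],
    [[-0.25,-0.17,7.65],0,-0.4],
    [[-0.25,-0.17,7.65],0,-0.4],
    [[-0.25,-0.17,7.65],0,-0.4],
    [[-0.25,-0.17,7.65],0,-0.4],
  ],
  grip_force=40,
)

```text
time: 14.95
ee_pos: [0.4205, -0.2371, 0.0054]
orientation: [[1.0, -0.0, 0.004], [-0.0, -1.0, -0.003], [0.004, 0.003, -1.0]]
force: [-0.8, 0.5, 6.4]
grip_width: 0.0335
```

jog_arm(
  moves=[
    [[0,0,-3],0,-0.4],
    [[0,0,-8],0,-0.4],
    [[2,-0.6,-13],0,-0.4],
    [[5,-1.5,-18],0,-0.4],
    [[9,-2.7,-20.45],0,-0.4],
    [[14,-4.1,-20.45],0,-0.4],
    [[18.5,-5.5,-20.45],0,-0.4],
    [[22.28,-6.6,-20.45],0,-0.4],
    [[22.28,-6.6,-20.45],0,-0.4],
    [[22.28,-6.6,-20.45],0,-0.4],
    [[22.28,-6.6,-20.45],0,-0.4],
    [[22.28,-6.6,-20.45],0,-0.4],
  ],
)

```text
time: 16.15
ee_pos: [0.6402, -0.1703, 0.2087]
orientation: [[1.0, -0.001, 0.0], [-0.001, -1.0, -0.0], [0.0, 0.0, -1.0]]
force: [0.1, -0.2, -1.0]
grip_width: 0.0336
```

```bash
sed -i 's/(-.0015,0)/(0,0)/' look.py; python3 look.py p6.png
```

```text
[ 0.6405 -0.1703  0.2086] 16.3 [-0.74  0.05 -0.65] 0.03335620582093917
```

View pics/p6.png

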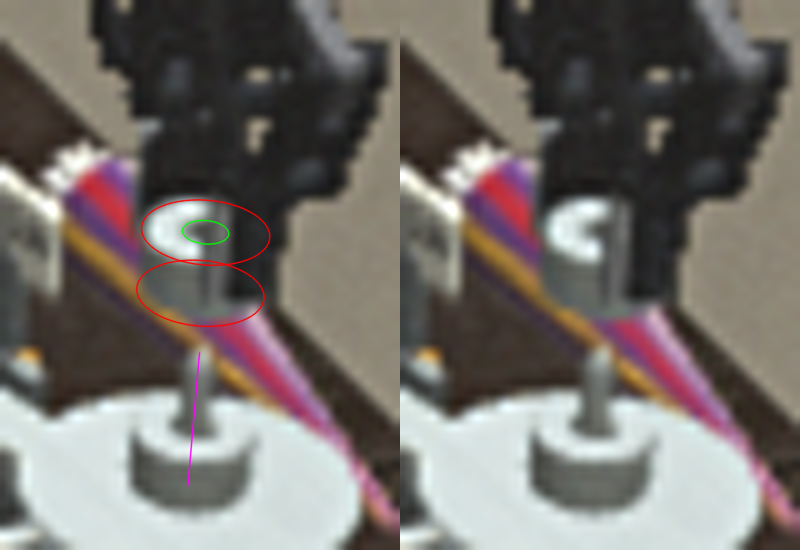

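jog_arm(
  moves=[
    [[0.15,0.02,0.5],0,-0.4],
    [[0.15,0.02,1],0,-0.4],
    [[0.15,0.02,1.4],0,-0.4],
    [[0.15,0.02,1.7],0,-0.4],
    [[0.15,0.02,2.0],0,-0.4],
    [[0.15,0.02,2.3],0,-0.4],
    [[0.15,0.02,2.6],0,-0.4],
    [[0.15,0.02,2.8],0,-0.4],
    [[0.15,0.02,2.8],0,-0.4],
  ],
)

```text
time: 17.2
ee_pos: [0.6426, -0.1699, 0.1794]
orientation: [[1.0, -0.0, -0.001], [-0.0, -1.0, 0.0], [-0.001, -0.0, -1.0]]
force: [0.5, 0.6, -1.7]
grip_width: 0.0333
```

```bash
python3 look.py p7.png
```

```text
[ 0.6429 -0.17    0.18  ] 17.35 [ 0.28  0.09 -1.28] 0.03334793410611157
```

View pics/p7.png

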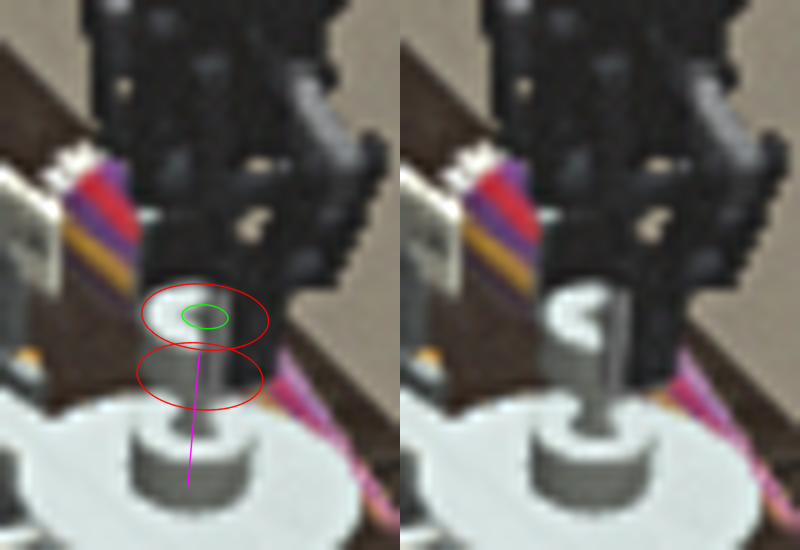

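jog_arm(
  moves=[
    [[-0.05,0.04,0.3],0,-0.4],
    [[-0.05,0.04,0.6],0,-0.4],
    [[-0.05,0.04,0.9],0,-0.4],
    [[-0.05,0.04,1.2],0,-0.4],
    [[-0.05,0.04,1.5],0,-0.4],
    [[-0.05,0.04,1.8],0,-0.4],
    [[-0.05,0.04,1.85],0,-0.4],
  ],
)

```text
time: 18.05
ee_pos: [0.6423, -0.1704, 0.161]
orientation: [[1.0, -0.0, -0.0], [-0.0, -1.0, -0.0], [-0.0, 0.0, -1.0]]
force: [0.8, -0.5, 0.2]
grip_width: 0.0334
```

```bash
python3 look.py p8.png
```

```text
[ 0.6423 -0.1704  0.1616] 18.2 [-1.04  0.5   0.25] 0.03367515858316821
```

View pics/p8.png

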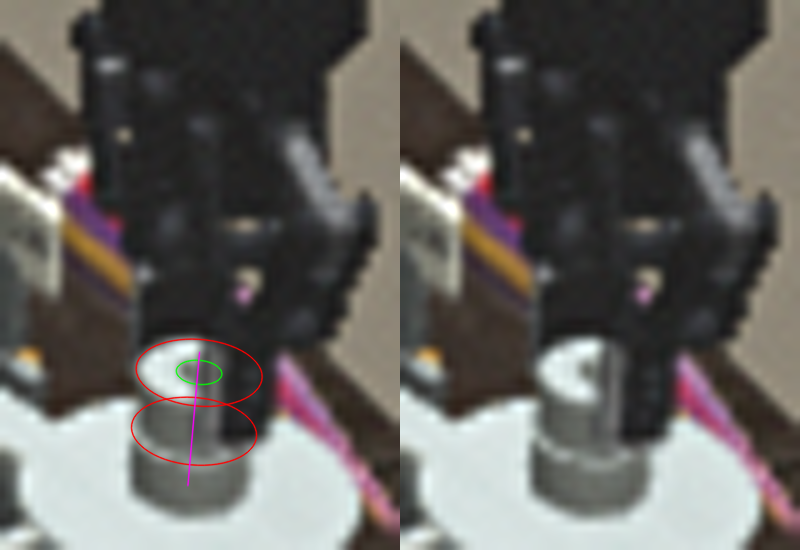

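jog_arm(
  moves=[
    [[0,0,0.1],0,-0.4],
    [[0,0,0.1],0,-0.3],
    [[0,0,0.1],0,-0.1],
    [[0,0,0.1],0,0.1],
    [[0,0,0.1],0,0.2],
    [[0,0,0.1],0,0.2],
    [[0,0,0.1],0,0.2],
    [[0,0,-1.5],0,0.2],
    [[0,0,-4],0,0.2],
    [[0,0,-7],0,0.2],
    [[0,0,-10],0,0.2],
    [[0,0,-10],0,-0.5],
    [[0,0,-10],0,-1],
  ],
)

```text
time: 19.5
ee_pos: [0.643, -0.1706, 0.262]
orientation: [[1.0, -0.0, 0.002], [-0.0, -1.0, -0.001], [0.002, 0.001, -1.0]]
force: [-0.7, 0.3, -0.8]
grip_width: 0.0229
```

```bash
python3 - <<'E'
from fit import *
im=avg("scene",3);np.save("i2.npy",im);im=im.astype(np.uint8);s=ctrl.state();print(np.round(s["ee_pos"],4),s["time"])
crop(im,255,185,355,265,7,"q3.png")
E
```

```text
[ 0.6416 -0.1701  0.2596] 19.65
```

View pics/q3.png

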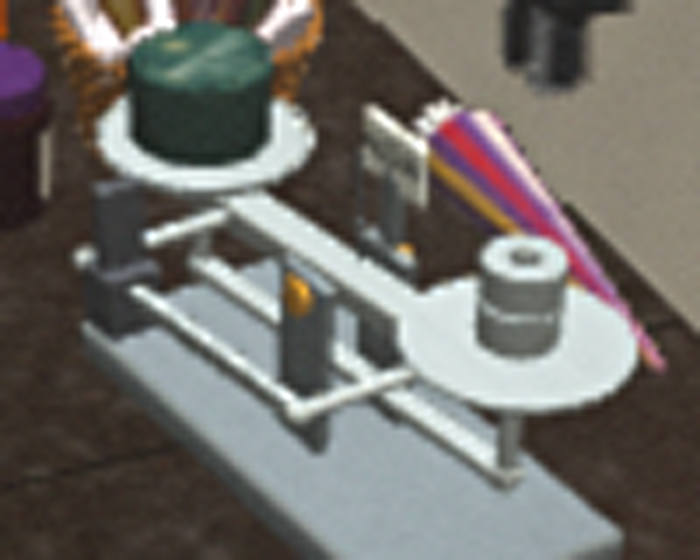

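```bash
cat > bal.py <<'E'
from fit import *
C=np.array([.6257,-.0535]);YAW=.1425
def own(x,y,z):
    c,s=np.cos(YAW),np.sin(YAW);return [C[0]+c*x-s*y,C[1]+s*x+c*y,z]
def draw(n,im,box,k,f,s,zt,zp=.137,zg=None):
    u0,v0,u1,v1=box
    c=cv2.resize(im[v0:v1,u0:u1,::-1],None,fx=k,fy=k,interpolation=cv2.INTER_CUBIC).copy()
    def L(P,col,cl=True):
        q=proj(n,P);q=np.round(((q-[u0,v0]+.5)*k-.5)*16).astype(np.int32);cv2.polylines(c,[q],cl,col,1,cv2.LINE_AA,4)
    L([own(a*.06,b*.135,.024) for a,b in((1,1),(1,-1),(-1,-1),(-1,1))],(0,0,255))
    for z in(zt,zt-.04): L([own(-.085+a*.012,s+b*.005,z) for a,b in((1,1),(1,-1),(-1,-1),(-1,1))],(0,255,0))
    a=np.linspace(0,2*np.pi,60)
    L([own(.05*np.cos(t),-.12+.05*np.sin(t),zp) for t in a],(255,0,255))
    if zg: L([own(.051*np.cos(t),.12+.051*np.sin(t),zg) for t in a],(255,0,255))
    cv2.imwrite("pics/"+f,c)
E
python3 - <<'E'
from bal import *
d=np.load("i0.npz");
draw("scene",np.load("i2.npy").astype(np.uint8),(255,195,355,285),7,"m1.png",.060,.1445)
draw("top",d["top"].astype(np.uint8),(225,140,325,240),6,"m2.png",.060,.1445)
print(ctrl.state()["joint_positions"])
E
```

```text
[-3.54592807e-01  5.80436811e-01  4.76070214e-01  1.46918109e+00
 -8.93264101e-05  2.78718816e+00]
```

View pics/m1.png

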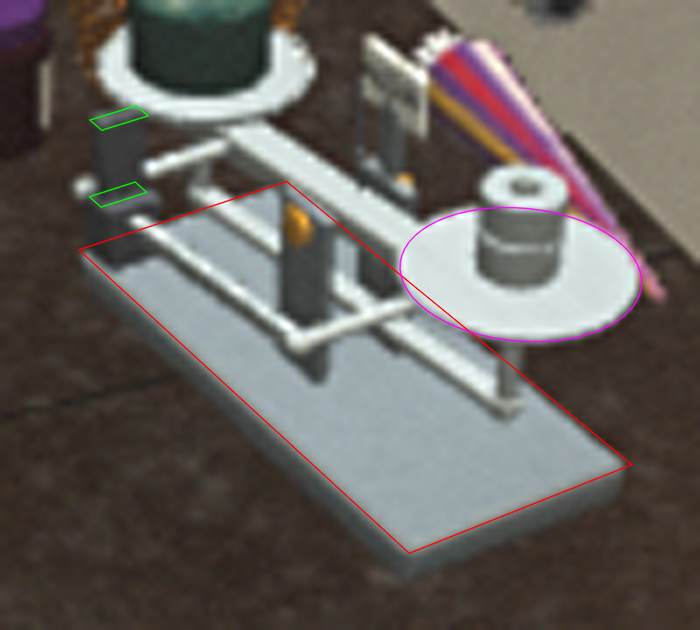

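View pics/m2.png

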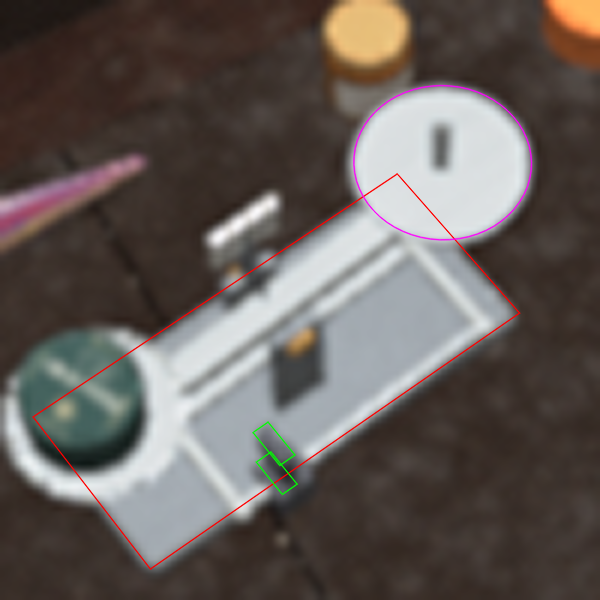

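jog_arm(
  moves=[
    [[-2,-4,0],-0.15,-1],
    [[-4,-8,0],-0.3,-1],
    [[-7,-12,0],-0.45,-1],
    [[-10,-16,0],-0.6,-1],
    [[-11.25,-19.2,0],-0.75,-1],
    [[-11.25,-19.2,0],-0.9,-1],
    [[-11.25,-19.2,1],-1.05,-1],
    [[-11.25,-19.2,2],-1.2,-1],
    [[-11.25,-19.2,3],-1.35,-1],
    [[-11.25,-19.2,4],-1.5,-1],
    [[-11.25,-19.2,5],-1.65,-1],
    [[-11.25,-19.2,6],-1.713,-1],
    [[-11.25,-19.2,6],-1.713,-1],
    [[-11.25,-19.2,6],-1.713,-1],
    [[-11.25,-19.2,6],-1.713,-1],
  ],
)

```text
time: 21.15
ee_pos: [0.5299, 0.0216, 0.2015]
orientation: [[-0.141, 0.99, 0.0], [0.99, 0.141, -0.0], [-0.0, 0.0, -1.0]]
force: [0.3, 0.3, 0.4]
grip_width: -0.0002
```

```bash
cat > po.py <<'E'
from bal import *
import sys
im=avg("scene",int(sys.argv[2]) if len(sys.argv)>2 else 2).astype(np.uint8);s=ctrl.state();e=s["ee_pos"];R=s["orientation"]
c,sn=np.cos(YAW),np.sin(YAW);d=e[:2]-C
print("ee",np.round(e,4),"own",np.round([c*d[0]+sn*d[1],-sn*d[0]+c*d[1]],4),"xang",np.degrees(np.arctan2(R[1,0],R[0,0])),"t",s["time"],np.round(s["force"],2),s["grip_width"])
draw("scene",im,(255,165,355,255),7,sys.argv[1],.060,.1445)
np.save("last.npy",im)
E
python3 po.py t1.png
```

```text
ee [0.5302 0.0216 0.2018] own [-0.0839  0.0879] xang 98.10261300874711 t 21.25 [-0.26 -0.38 -0.76] 0.00018131952834867489
```

View pics/t1.png

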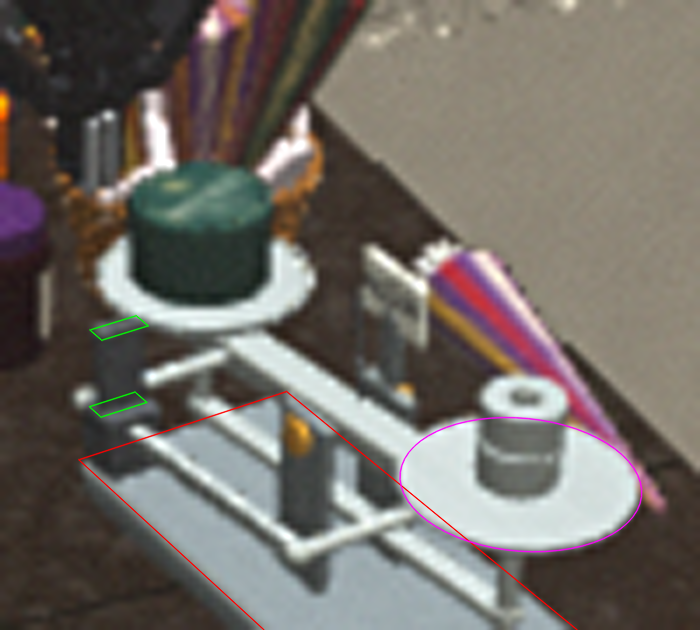

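jog_arm(
  moves=[
    [[0,0,2],0,-1],
    [[0,0,4],0,-1],
    [[0,0,6],0,-1],
    [[0,0,7.2],0,-1],
    [[0,0,7.2],0,-1],
    [[0,0,7.2],0,-1],
  ],
)

```text
time: 21.85
ee_pos: [0.5302, 0.0216, 0.1299]
orientation: [[-0.141, 0.99, 0.001], [0.99, 0.141, -0.0], [-0.0, 0.001, -1.0]]
force: [0.3, -0.5, -0.5]
grip_width: -0.0004
```

```bash
python3 po.py t2.png 1
```

```text
ee [0.5307 0.0216 0.1303] own [-0.0834  0.0878] xang 98.13155459238058 t 21.9 [ 0.12  0.3  -0.14] 0.000347845375718045
```

View pics/t2.png

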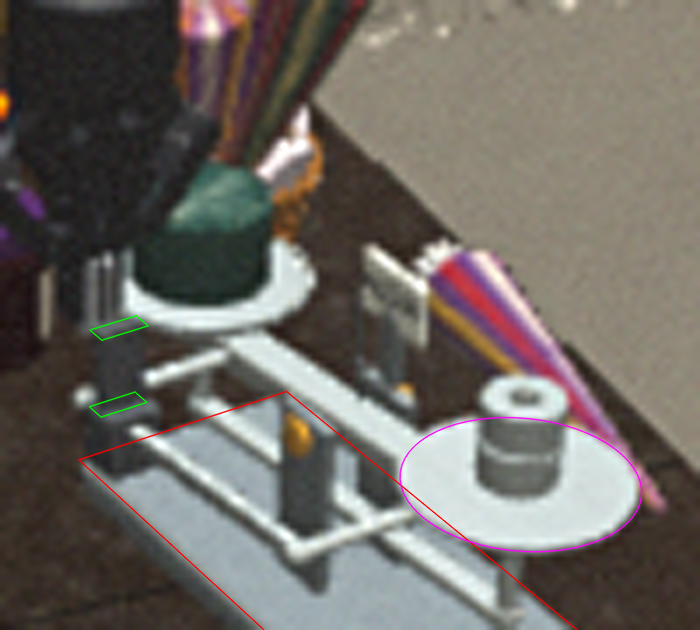

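jog_arm(
  moves=[
    [[-0.5,0,0],0,-1],
    [[-0.9,0,0],0,-1],
    [[-1.2,0,0],0,-1],
    [[-1.4,0,0],0,-1],
    [[-1.6,0,0],0,-1],
    [[-1.8,0,0],0,-1],
    [[-2.0,0,0],0,-1],
    [[-2.2,0,0],0,-1],
  ],
)

```text
time: 22.7
ee_pos: [0.5331, -0.0001, 0.1293]
orientation: [[-0.142, 0.99, 0.0], [0.99, 0.142, 0.0], [0.0, 0.0, -1.0]]
force: [0.9, 3.4, 2.4]
grip_width: 0.0001
```

```bash
python3 po.py t3.png 1
```

```text
ee [ 5.331e-01 -4.000e-04  1.293e-01] own [-0.0841  0.0657] xang 98.12902550539212 t 22.75 [-0.15  2.57  2.69] -0.00024406606004958833
```

View pics/t3.png

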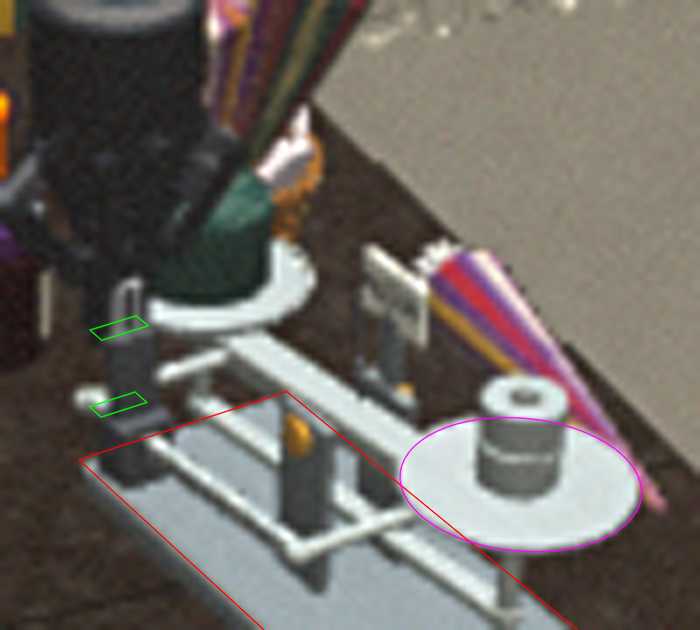

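jog_arm(
  moves=[
    [[-0.3,0,0],0,-1],
    [[-0.6,0,0],0,-1],
    [[-0.9,0,0],0,-1],
    [[-1.2,0,0],0,-1],
    [[-1.5,0,0],0,-1],
    [[-1.8,0,0],0,-1],
    [[-2.1,0,0],0,-1],
    [[-2.4,0,0],0,-1],
    [[-2.7,0,0],0,-1],
    [[-3.0,0,0],0,-1],
    [[-3.0,0,0],0,-1],
    [[-2.5,0,0],0,-1],
    [[-2.0,0,0],0,-1],
    [[-2.0,0,0],0,-1],
    [[-2.0,0,0],0,-1],
    [[-2.0,0,0],0,-1],
    [[-2.0,0,0],0,-1],
  ],
)

```text
time: 24.45
ee_pos: [0.5358, -0.02, 0.1293]
orientation: [[-0.141, 0.99, 0.0], [0.99, 0.141, -0.0], [-0.0, -0.0, -1.0]]
force: [0.4, 0.1, 0.0]
grip_width: 0.0002
```

```bash
python3 po.py t4.png 2
```

```text
ee [ 0.5359 -0.02    0.1293] own [-0.0842  0.0459] xang 98.12712072089344 t 24.55 [-1.1   0.69 -0.06] 0.00017247920011242065
```

View pics/t4.png

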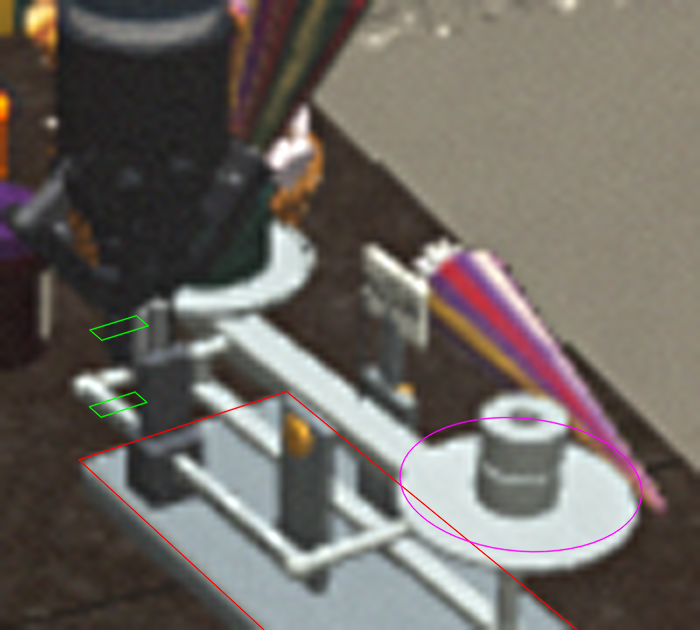

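```bash
cat > tilt.py <<'E'
from bal import *
import sys
ref=cv2.cvtColor(np.load("i2.npy").astype(np.uint8),cv2.COLOR_RGB2GRAY).astype(np.float32)
a=np.linspace(0,2*np.pi,80)
P=np.array([own(.053*np.cos(t),-.12+.053*np.sin(t),.137) for t in a]+[own(.019*np.cos(t),-.12+.019*np.sin(t),.178) for t in a])
m=np.zeros(ref.shape,np.uint8);cv2.fillConvexPoly(m,np.round(cv2.convexHull(proj("scene",P).astype(np.float32))).astype(int),255)
u0,v0,u1,v1=295,195,365,262
dz=proj("scene",[own(0,-.12,.137)])[0]-proj("scene",[own(0,-.12,.125)])[0]
def shift(im):
    g=cv2.cvtColor(im,cv2.COLOR_RGB2GRAY).astype(np.float32)
    best=None
    for g0 in(0,3,6):
        W=np.eye(2,3,dtype=np.float32);W[1,2]=g0
        try:
            cc,W=cv2.findTransformECC(ref[v0:v1,u0:u1],g[v0:v1,u0:u1],W,cv2.MOTION_TRANSLATION,(3,200,1e-6),m[v0:v1,u0:u1],3)
        except cv2.error: continue
        if best is None or cc>best[0]: best=(cc,W[0,2],W[1,2])
    return best
if __name__=="__main__":
    n=int(sys.argv[1])
    print("px per 12mm",dz)
    for i in range(n):
        im=np.array(ctrl.get_image("scene"));b=shift(im);mm=-b[2]/dz[1]*12
        print(round(ctrl.state()["time"],2),"cc %.3f dx %.2f dy %.2f -> down %.2f mm tilt %.4f err %.1f g"%(b[0],b[1],b[2],mm,.1-mm/120,(.1-mm/120)/.0037))
    cv2.imwrite("pics/"+sys.argv[2],im[:,:,::-1])
E
python3 tilt.py 8 u1.png
```

```text
px per 12mm [ 0.29986174 -3.41950504]
24.6 cc 0.982 dx -0.03 dy 2.67 -> down 9.38 mm tilt 0.0218 err 5.9 g
24.65 cc 0.982 dx -0.01 dy 2.56 -> down 8.99 mm tilt 0.0251 err 6.8 g
24.7 cc 0.987 dx -0.07 dy 2.43 -> down 8.51 mm tilt 0.0291 err 7.9 g
24.75 cc 0.987 dx -0.08 dy 2.41 -> down 8.44 mm tilt 0.0296 err 8.0 g
24.8 cc 0.988 dx -0.09 dy 2.34 -> down 8.23 mm tilt 0.0315 err 8.5 g
24.85 cc 0.988 dx -0.08 dy 2.35 -> down 8.24 mm tilt 0.0314 err 8.5 g
24.9 cc 0.988 dx -0.09 dy 2.34 -> down 8.22 mm tilt 0.0315 err 8.5 g
24.95 cc 0.988 dx -0.06 dy 2.32 -> down 8.13 mm tilt 0.0322 err 8.7 g
```

```bash
python3 tilt.py 6 u2.png
```

```text
px per 12mm [ 0.29986174 -3.41950504]
25.0 cc 0.988 dx -0.03 dy 2.33 -> down 8.18 mm tilt 0.0318 err 8.6 g
25.05 cc 0.988 dx -0.04 dy 2.33 -> down 8.17 mm tilt 0.0319 err 8.6 g
25.1 cc 0.988 dx -0.05 dy 2.33 -> down 8.18 mm tilt 0.0319 err 8.6 g
25.15 cc 0.988 dx -0.06 dy 2.33 -> down 8.17 mm tilt 0.0319 err 8.6 g
25.2 cc 0.989 dx -0.04 dy 2.32 -> down 8.15 mm tilt 0.0321 err 8.7 g
25.25 cc 0.988 dx -0.05 dy 2.33 -> down 8.17 mm tilt 0.0319 err 8.6 g
```

jog_arm(
  moves=[
    [[-0.5,0,0],0,-1],
    [[-0.8,0,0],0,-1],
    [[-1.0,0,0],0,-1],
    [[-1.15,0,0],0,-1],
    [[-1.3,0,0],0,-1],
    [[-1.4,0,0],0,-1],
    [[-1.49,0,0],0,-1],
    [[-1.49,0,0],0,-1],
    [[-1.49,0,0],0,-1],
  ],
)

```text
time: 26.15
ee_pos: [0.5381, -0.0347, 0.1293]
orientation: [[-0.142, 0.99, 0.0], [0.99, 0.142, -0.0], [-0.0, 0.0, -1.0]]
force: [0.1, 1.7, 1.5]
grip_width: 0.0001
```

```bash
python3 po.py t5.png 1
```

```text
ee [ 0.5381 -0.0347  0.1293] own [-0.0841  0.0311] xang 98.13783060921232 t 26.2 [-0.7   1.8   2.19] -0.00021299556271965644
```

jog_arm(
  moves=[
    [[0.4,0,0],0,-1],
    [[1.0,0,0],0,-1],
    [[1.5,0,-2],0,-1],
    [[1.5,0,-5],0,-1],
    [[1.5,0,-5],0,-1],
    [[1.5,0,-5],0,-1],
    [[1.5,0,-5],0,-1],
    [[1.5,0,-5],0,-1],
    [[1.5,0,-5],0,-1],
    [[1.5,0,-5],0,-1],
  ],
)

```text
time: 27.2
ee_pos: [0.5354, -0.0198, 0.1787]
orientation: [[-0.141, 0.99, -0.001], [0.99, 0.141, 0.0], [0.0, -0.001, -1.0]]
force: [0.1, 0.2, -0.6]
grip_width: 0.0002
```

```bash
python3 tilt.py 12 u3.png
```

```text
px per 12mm [ 0.29986174 -3.41950504]
27.25 cc 0.980 dx -0.09 dy 2.93 -> down 10.27 mm tilt 0.0145 err 3.9 g
27.3 cc 0.979 dx -0.07 dy 2.87 -> down 10.09 mm tilt 0.0159 err 4.3 g
27.35 cc 0.979 dx -0.06 dy 2.86 -> down 10.04 mm tilt 0.0164 err 4.4 g
27.4 cc 0.980 dx -0.05 dy 2.86 -> down 10.03 mm tilt 0.0164 err 4.4 g
27.45 cc 0.980 dx -0.05 dy 2.85 -> down 10.02 mm tilt 0.0165 err 4.5 g
27.5 cc 0.979 dx -0.04 dy 2.86 -> down 10.05 mm tilt 0.0162 err 4.4 g
27.55 cc 0.980 dx -0.05 dy 2.86 -> down 10.05 mm tilt 0.0162 err 4.4 g
27.6 cc 0.980 dx -0.05 dy 2.84 -> down 9.98 mm tilt 0.0168 err 4.5 g
27.65 cc 0.980 dx -0.05 dy 2.85 -> down 10.02 mm tilt 0.0165 err 4.5 g
27.7 cc 0.979 dx -0.05 dy 2.88 -> down 10.12 mm tilt 0.0157 err 4.2 g
27.75 cc 0.979 dx -0.05 dy 2.89 -> down 10.16 mm tilt 0.0154 err 4.2 g
27.8 cc 0.980 dx -0.06 dy 2.87 -> down 10.08 mm tilt 0.0160 err 4.3 g
```

```bash
python3 - <<'E'
from bal import *
im=avg("scene",4).astype(np.uint8);np.save("l3.npy",im)
ref=np.load("i2.npy").astype(np.uint8)
for f,i,z in(("v0.png",ref,.137),("v1.png",im,.125)):
    draw("scene",i,(300,205,350,265),8,f,.017,.150,zp=z)
cv2.imwrite("pics/v.png",np.hstack([cv2.imread("pics/v0.png"),cv2.imread("pics/v1.png")]))
draw("scene",im,(255,165,355,255),7,"w.png",.0311-.016,.150,zp=.125)
t=np.array(ctrl.get_image("top"));crop(t,225,140,325,240,6,"w2.png")
# column profiles of stack: rows of max gradient
for n,i in(("ref",ref),("now",im)):
    g=cv2.GaussianBlur(i.mean(2),(0,0),.8)
    for u in(320,336,342):
        print(n,u,np.round(g[205:262,u]).astype(int).tolist())
E
```

```text
ref 320 [102, 99, 95, 95, 101, 105, 98, 81, 67, 62, 60, 57, 55, 55, 55, 54, 53, 52, 60, 107, 184, 222, 226, 224, 224, 224, 223, 223, 222, 221, 221, 221, 222, 222, 221, 208, 176, 153, 156, 170, 192, 213, 217, 191, 150, 136, 150, 164, 168, 167, 166, 166, 166, 165, 166, 165, 165]
ref 336 [132, 132, 133, 133, 133, 133, 133, 132, 121, 95, 84, 103, 132, 147, 151, 150, 149, 143, 125, 117, 139, 179, 201, 206, 209, 212, 213, 213, 216, 217, 218, 219, 220, 220, 220, 220, 215, 177, 106, 59, 48, 49, 49, 50, 51, 53, 54, 56, 65, 91, 130, 157, 166, 166, 165, 164, 164]
ref 342 [131, 131, 131, 131, 131, 130, 130, 131, 132, 131, 131, 131, 131, 128, 113, 88, 65, 54, 56, 73, 97, 116, 133, 164, 199, 217, 221, 221, 220, 220, 220, 220, 220, 217, 202, 160, 97, 58, 48, 48, 48, 48, 49, 50, 52, 55, 60, 63, 59, 55, 52, 48, 47, 57, 89, 126, 137]
now 320 [102, 98, 95, 95, 101, 105, 97, 81, 68, 63, 61, 57, 55, 55, 55, 55, 55, 55, 54, 54, 53, 63, 116, 194, 225, 226, 224, 223, 222, 221, 222, 222, 221, 221, 221, 222, 223, 221, 207, 175, 155, 168, 192, 213, 218, 198, 161, 140, 147, 160, 166, 167, 166, 165, 166, 166, 166]
now 336 [133, 133, 133, 134, 134, 134, 134, 133, 121, 96, 84, 103, 133, 149, 149, 136, 120, 114, 124, 136, 133, 112, 94, 118, 177, 207, 214, 214, 213, 213, 217, 218, 217, 218, 218, 219, 219, 220, 221, 214, 172, 100, 56, 49, 51, 53, 54, 56, 65, 91, 130, 157, 166, 165, 164, 163, 163]
now 342 [132, 132, 132, 132, 132, 131, 131, 131, 131, 131, 131, 131, 132, 129, 113, 88, 66, 54, 56, 72, 97, 117, 125, 125, 119, 122, 149, 190, 215, 221, 221, 221, 220, 220, 220, 220, 217, 196, 142, 82, 52, 46, 47, 50, 52, 54, 60, 63, 60, 55, 51, 48, 47, 56, 88, 125, 136]
```

View pics/v.png

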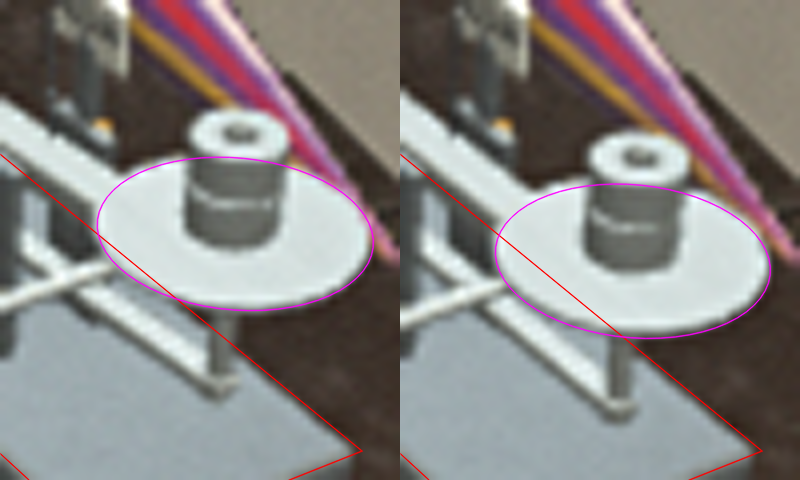

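View pics/w.png

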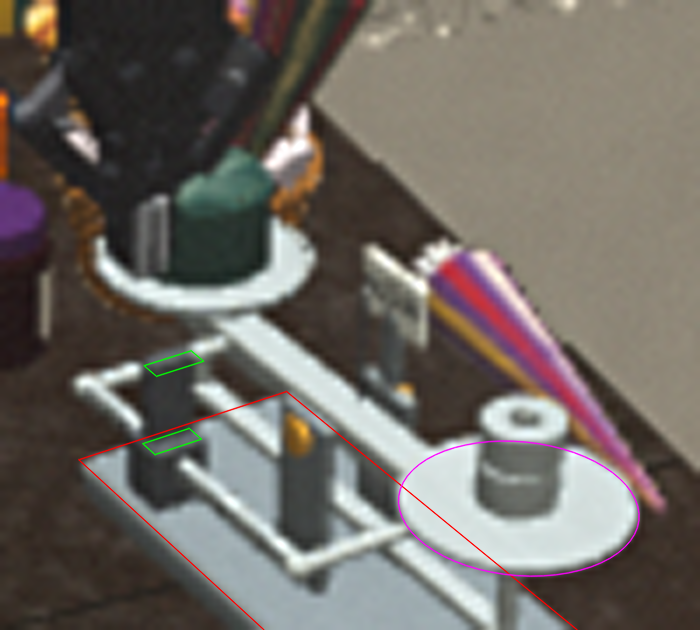

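View pics/w2.png

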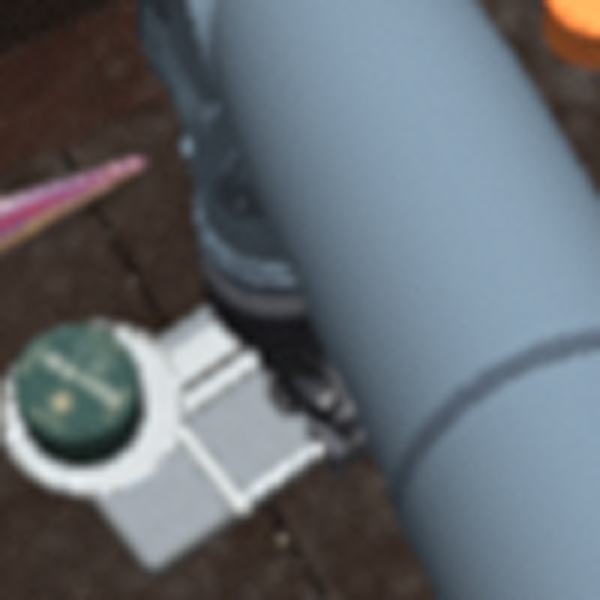

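jog_arm(
  moves=[
    [[0,0,2.5],0,-1],
    [[0,0,5],0,-1],
    [[-0.4,0,5],0,-1],
    [[-0.8,0,5],0,-1],
    [[-1.1,0,5],0,-1],
    [[-1.3,0,5],0,-1],
    [[-1.45,0,5],0,-1],
    [[-1.55,0,5],0,-1],
    [[-1.63,0,5],0,-1],
    [[-1.7,0,5],0,-1],
    [[-1.74,0,5],0,-1],
    [[-1.74,0,5],0,-1],
    [[-1.74,0,5],0,-1],
  ],
)

```text
time: 29.35
ee_pos: [0.5384, -0.037, 0.1293]
orientation: [[-0.142, 0.99, 0.0], [0.99, 0.142, -0.0], [-0.0, 0.0, -1.0]]
force: [0.5, 2.0, 1.3]
grip_width: 0.0001
```

```bash
python3 po.py t6.png 1
```

```text
ee [ 0.5383 -0.0371  0.1292] own [-0.0842  0.0287] xang 98.13783038140033 t 29.4 [1.22 2.69 0.68] 0.0001773463787287797
```

jog_arm(
  moves=[
    [[0.4,0,0],0,-1],
    [[1.0,0,0],0,-1],
    [[1.5,0,-2],0,-1],
    [[1.5,0,-5],0,-1],
    [[1.5,0,-5],0,-1],
    [[1.5,0,-5],0,-1],
    [[1.5,0,-5],0,-1],
    [[1.5,0,-5],0,-1],
    [[1.5,0,-5],0,-1],
    [[1.5,0,-5],0,-1],
    [[1.5,0,-5],0,-1],
    [[1.5,0,-5],0,-1],
  ],
)

```text
time: 30.6
ee_pos: [0.5361, -0.0222, 0.1792]
orientation: [[-0.142, 0.99, -0.0], [0.99, 0.142, -0.0], [-0.0, -0.0, -1.0]]
force: [-0.3, -0.3, -0.7]
grip_width: -0.0003
```

```bash
python3 tilt.py 10 u4.png
```

```text
px per 12mm [ 0.29986174 -3.41950504]
30.65 cc 0.974 dx -0.12 dy 3.41 -> down 11.96 mm tilt 0.0004 err 0.1 g
30.7 cc 0.974 dx -0.12 dy 3.41 -> down 11.98 mm tilt 0.0002 err 0.0 g
30.75 cc 0.974 dx -0.14 dy 3.42 -> down 11.98 mm tilt 0.0001 err 0.0 g
30.8 cc 0.974 dx -0.12 dy 3.41 -> down 11.95 mm tilt 0.0004 err 0.1 g
30.85 cc 0.973 dx -0.13 dy 3.41 -> down 11.97 mm tilt 0.0002 err 0.1 g
30.9 cc 0.974 dx -0.14 dy 3.40 -> down 11.95 mm tilt 0.0004 err 0.1 g
30.95 cc 0.974 dx -0.14 dy 3.41 -> down 11.97 mm tilt 0.0003 err 0.1 g
31.0 cc 0.974 dx -0.13 dy 3.42 -> down 12.02 mm tilt -0.0001 err -0.0 g
31.05 cc 0.974 dx -0.15 dy 3.41 -> down 11.96 mm tilt 0.0003 err 0.1 g
31.1 cc 0.973 dx -0.11 dy 3.44 -> down 12.08 mm tilt -0.0007 err -0.2 g
```

jog_arm(
  moves=[
    [[0,0,-4],0,-1],
    [[0,0,-8],0,-1],
    [[0,-3,-11],0,-1],
    [[-3,-7,-12],0,-1],
    [[-7,-10,-12],0,-1],
    [[-11,-10,-12],0,-1],
    [[-15,-10,-12],0,-1],
    [[-19,-10,-12],0,-1],
    [[-23,-10,-12],0,-1],
    [[-27,-10,-12],0,-1],
    [[-30,-10,-12],0,-1],
    [[-30,-10,-12],0,-1],
  ],
)

```text
time: 32.3
ee_pos: [0.4795, -0.337, 0.2981]
orientation: [[-0.138, 0.99, -0.001], [0.99, 0.138, -0.001], [-0.001, -0.001, -1.0]]
force: [0.3, 0.4, 0.7]
grip_width: -0.0
```

```bash
python3 tilt.py 3 u5.png; python3 - <<'E'
from bal import *
im=avg("scene",4);
ref=np.load("i2.npy")
# left pan/tin shift vs ref
P=np.array([own(.052*np.cos(t),.12+.052*np.sin(t),.116) for t in np.linspace(0,6.28,60)]+[own(.036*np.cos(t),.12+.036*np.sin(t),.158) for t in np.linspace(0,6.28,60)])
m=np.zeros(ref.shape[:2],np.uint8);cv2.fillConvexPoly(m,np.round(cv2.convexHull(proj("scene",P).astype(np.float32))).astype(int),255)
dz=(proj("scene",[own(0,.12,.125)])-proj("scene",[own(0,.12,.113)]))[0]
g=[cv2.cvtColor(x.astype(np.uint8),cv2.COLOR_RGB2GRAY).astype(np.float32)[170:235,250:325] for x in(ref,im)]
for g0 in(0,-3):
    W=np.eye(2,3,dtype=np.float32);W[1,2]=g0
    cc,W=cv2.findTransformECC(g[0],g[1],W,cv2.MOTION_TRANSLATION,(3,200,1e-6),m[170:235,250:325],3);print(cc,W[:,2],dz)
i=im.astype(np.uint8);crop(i,225,165,335+20,285,5,"x1.png")
t=np.array(ctrl.get_image("top"));crop(t,190,130,390,250,4,"x2.png");cv2.imwrite("pics/x3.png",i[:,:,::-1])
s=ctrl.state();print(s["ee_pos"],s["time"])
E
```

```text
px per 12mm [ 0.29986174 -3.41950504]
32.35 cc 0.973 dx -0.15 dy 3.45 -> down 12.12 mm tilt -0.0010 err -0.3 g
32.4 cc 0.973 dx -0.14 dy 3.45 -> down 12.10 mm tilt -0.0008 err -0.2 g
32.45 cc 0.973 dx -0.15 dy 3.44 -> down 12.07 mm tilt -0.0006 err -0.2 g
0.7583064269454604 [ 0.34029984 -3.0278075 ] [ 0.08778269 -3.16118665]
0.7583059794631799 [ 0.35707015 -3.029737  ] [ 0.08778269 -3.16118665]
[ 0.47969525 -0.33227098  0.29974981] 32.7
```

View pics/x1.png

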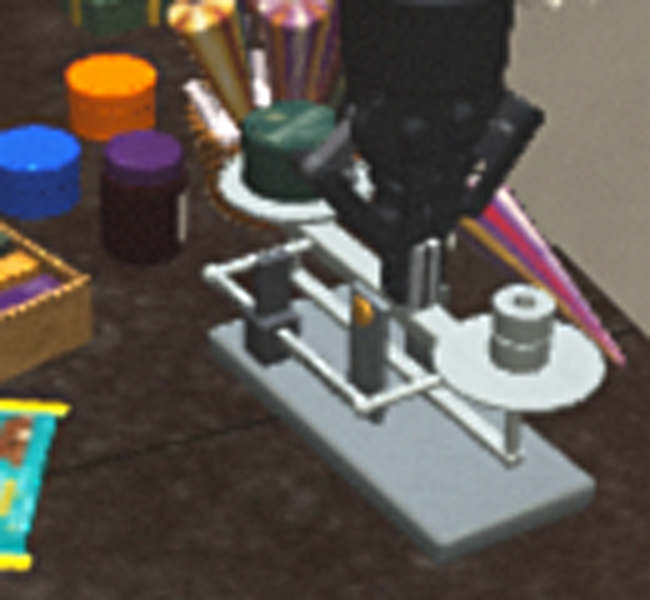

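View pics/x2.png

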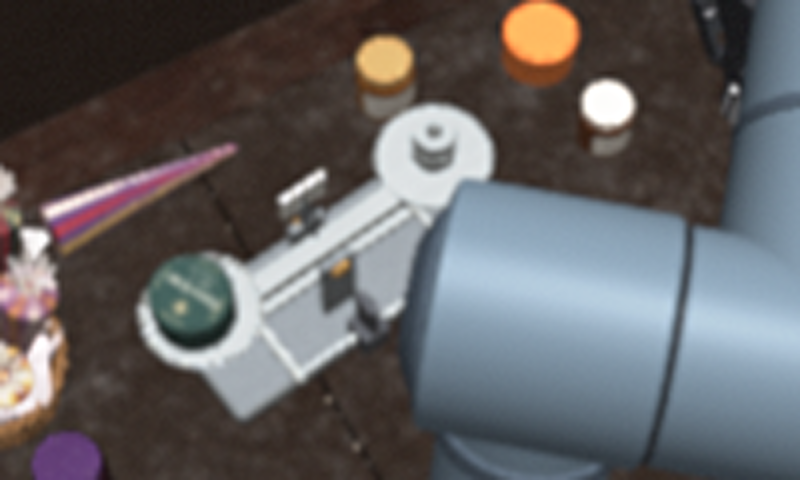

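View pics/x3.png

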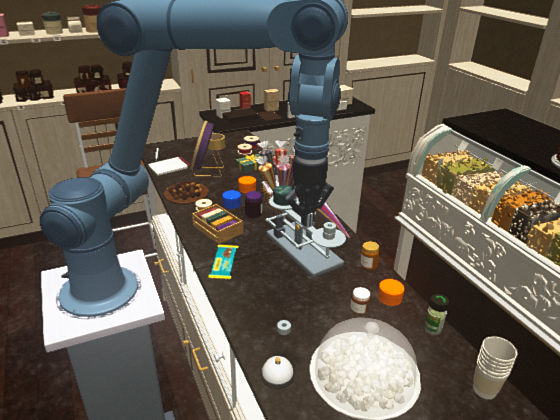

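```bash
python3 tilt.py 4 u6.png; python3 -c "
from rig import ctrl
print(ctrl.hand_in())"
```

```text
px per 12mm [ 0.29986174 -3.41950504]
32.75 cc 0.973 dx -0.13 dy 3.46 -> down 12.13 mm tilt -0.0010 err -0.3 g
32.8 cc 0.973 dx -0.13 dy 3.44 -> down 12.08 mm tilt -0.0007 err -0.2 g
32.85 cc 0.973 dx -0.14 dy 3.46 -> down 12.13 mm tilt -0.0011 err -0.3 g
32.9 cc 0.973 dx -0.13 dy 3.45 -> down 12.09 mm tilt -0.0008 err -0.2 g
the job is handed in; nothing more can be done
None
```

The balance was level and still at hand-in, at 32.9 s of the 72 s allowed. Two ring weights are stacked on the right spindle.

- **How many rings:** After the first ring I pressed the spindle tip. It showed about 2.1 N, or 214 ± 18 g still missing, so I added the second ring.
- **Poise:** I pushed it with closed fingertips in three slow pushes. The first two stopped short of level, and I waited for the beam to settle before each next push. Contact readings stayed near 4 N, well below the 15 N limit, though forces were only read at the end of each move.
- **Last checks:** With the robot clear, tracking the right pan in the scene camera gave a tilt of about -0.001 rad (about -0.3 g) and steady. The tin is on its pan, the third ring is standing on the counter, and the jars and bell look unmoved.
- **Weaker check:** I tried to confirm the tilt from the left pan, but the arm partly hid it and the match was poor. It gave 11.5 mm of rise where level should be 12 mm, which roughly agrees.

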